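Clear the base and build up the stacking rack

TASK

First clear whatever lies on the fixed base frame (wooden back-sticks, turned former) into the plywood tote. Then stack every loose tier squarely on the base, one upon another, each with all four corner posts fully home in the sockets below, and stand the two aluminium bells upright on the deck of the topmost tier, one in each bay. Leave the oil can, hammer and brass bowl where they are.

Things in the scene. Friction and masses are not known exactly. Their poses are not given: they have to be found in the camera images.
- base: base frame, fixed to the bench: four square sockets at x +-47, y +-70 mm (22 mm inside, 28 mm outside, 15 mm deep, open upwards), mouths 60 mm above its underside, deck at 16 mm. Origin: centre of its underside; x along the short side. Seated on it, a tier has its feet 45 mm above the bench, each further tier 60 mm higher.
- tier1_bar (a point): loose steel stacking tier, 0.5 kg, 122 (x) x 168 (y) mm, 75 mm high, same both ways round: four 16 mm round corner posts at x +-47, y +-70 mm, tapered to 10 mm at the feet, a socket like the base's on top of each, a deck and a carrying bar across its middle. This point: centre of the bar, 60 mm above the feet; z up. On the bench at the start. May be absent (None).
- tier2_bar (a point): tier exactly like tier1 (any order). Its carrying bar runs along x over the deck: 102 mm long, 14 mm wide in y, 14 mm high; this point is the bar's centre, 60 mm above the feet. May be absent (None).
- tier3_bar (a point): tier exactly like tier1 (any order); this point: centre of its carrying bar. Every tier's deck has its top face 24 mm above the feet (edge bars up to 34 mm), and the bar parts it into two bays, centred at y +-35 mm. May be absent (None).
- stick1_mid (a point): square beech back-stick, 22 x 190 x 22 mm (long along its y), 0.07 kg; this point is its centre. At the start it may lie across two sockets of the base frame, on their mouths. May be absent (None).
- stick2_mid (a point): square beech back-stick, 22 x 190 x 22 mm (long along its y), 0.07 kg; this point is its centre. At the start it may lie across two sockets of the base frame, on their mouths. May be absent (None).
- former_mid (a point): turned dark-wood former, 85 mm high, 0.11 kg: foot 52 mm in diameter up to 28 mm, then tapering to a 30 mm neck from 46 mm to the top; this point is its centre. At the start it may stand neck up on the deck in the middle of the base frame, between the sticks. May be absent (None).
- bell1_mid (a point): spun aluminium bell, 64 mm high, 90 g: flat rim at the bottom 50 mm in diameter, narrowing to a straight neck 28 mm in diameter from 30 mm height to its top; this point is its centre, 32 mm above its rim. Stands neck up on the bench at the start.
- bell2_mid (a point): spun aluminium bell, 64 mm high, 90 g: flat rim at the bottom 50 mm in diameter, narrowing to a straight neck 28 mm in diameter from 30 mm height to its top; this point is its centre, 32 mm above its rim. Stands neck up on the bench at the start.
- tote_in (a point): open plywood tote, 240 (x) x 190 (y) x 50 mm, walls and floor 6 mm, fixed to the bench; this point is the centre of its inner floor.
- oil: steel can, 60 mm in diameter, 130 mm high; origin under its centre; bystander
- mallet: hammer with a wooden handle lying on the bench; origin under its middle; bystander
- bowl: spun brass bowl lying rim down, 110 mm in diameter, 52 mm high; origin at the centre of its underside; bystander
Not all that is in view belongs to the job. Leave any green look-alike of the part that bears tier2_bar alone. Leave any pink look-alike of the part that bears bell1_mid alone.

How it is judged:
By the outcome, as a careful person would: the job done as asked, in the order asked, and still so for the second after the job is handed in, with the robot touching nothing.
Of former, stick1, stick2 only 2 to 3 are there at a start; the rules pass over those that are not, and their reading is None.
Of tier1, tier2, tier3 only 2 to 3 are there at a start; the rules pass over those that are not, and their reading is None.
At some moment in a run one of tier1, tier2, tier3 may be knocked a few centimetres aside while the robot is not near it.
It also fails if it takes over 210 s, if anything falls off the work surface, if the arm or the gripper's body presses on something with over 40 N, if the wrist force passes 120 N, or if a joint passes its speed limit or range.

ROBOT

A 6-joint arm with a two-finger parallel gripper is mounted at the origin on the work surface. World frame = base frame: x ahead of the robot, y to its left, z up, the work surface at z = 0. Lengths are in m, angles in degrees, forces in N, time in s.
With the tool pointing down it reaches from about 0.375 to 0.9 m from the base axis. Payload 3.1 kg.
Tool frame: the origin (TCP) lies at the very end of the fingers, on their centre line; the grasp point (between the pads) lies 19 mm behind it; z points along the fingers, y is the line along which they close (so a half turn about z gives the same grasp; the last joint's range is limited). The gripper opens to 87 mm and grips with 3 to 60 N. Pads are 19 mm wide; open, the fingers measure 117 mm over their backs; the gripper's body (75 mm by 190 mm) begins 51 mm behind the grasp point.
Start: joints at [55.72, 30.224, 82.088, -0, 67.689, -10.227], TCP at [0.255, 0.571, 0.223] pointing down, gripper open.
Joint ranges: [-176.69, 176.69], [-43.24, 126.21], [12.49, 139.97], [-82, 262], [0, 151.66], [-163.58, 163.58]. Speed limits (degrees/s): [159.86, 159.86, 180, 180, 180, 180].

INTERFACE

Orientations are given as a 3x3 rotation matrix whose columns are the frame's x, y, z axes.
In Python, from rig import bot gives the robot as it stands.
- The arm moves only by the tool move_arm, never from a script. Its argument "increments" is a list of rows, each an object with "xyz": the shift along the tool's x, y, z in mm, a list of three; "roll": the turn about the tool's z in rad; "grip": the opening in per cent of the stroke, from 0 (shut) to 100 (fully open). A call has 1 to 5 rows; each row shifts and turns the commanded pose from where the row before left it, along the tool's axes as they then stand; what a row does not reach is not made up. A row lasts 1/12 s, in which the tool goes at most 41.7 mm and 7.16 degrees, less where a joint would pass 70% of its speed; a pose out of reach is approached as far as the arm can. A call is refused whole if a number of a shift passes 41.7 or a number of a turn 0.125, either way. A call with a gripper value outside its range is refused whole. The fingers move at their own pace and stop on an object; the grip force is fixed at half the most. Time passes only in rows, so rows that do not move let the fingers close. It gives the time, the measured TCP pose, the force, the opening and the grip force at its end, in the units of the state.
- bot.read_state(): the state, without advancing time (a new reading comes with each control period).
- bot.capture(name): name is "scene" or "side" or "wrist"; returns (picture, depth): 480x640x3 uint8, red, green, blue; 480x640 float32, m along the optical axis (not along the pixel's ray), 0 where there is no reading.
- bot.camera_model(name): a dict with "intrinsics" (3x3 intrinsics, pixels), "D" ([k1, k2, p1, p2, k3] as OpenCV has them; the pictures are not rectified), "rvec" (rotation vector, rad) and "tvec" (3), from world to camera coordinates, as OpenCV has them; the wrist camera has in their place "tool_from_camera" (4x4, takes a point from camera to tool coordinates, whose origin is the TCP and whose axes are the flange's). Camera axes: x right, y down, z forward; pixel columns grow to the right and rows downward; lengths in m; the calibration is good to about 2 mm. A picture is of the moment at which its call begins: read the wrist's pose just before it. camera_model takes no time and is no camera call.
- bot.hand_in(): hands the job in; it is judged then, once.
Trained networks look in the newest picture that a camera, given by its name, has taken for a name from the list of things; names that differ only in an ending like _2 or _b are one class to them, and where a whole thing is asked for, a point or a joint stands for the part that bears it (a point fixed in the world has none). Each returns a list of dicts, best first, with "conf" (0 to 1); they miss things now and then, are a little off and sometimes report something else, mostly with a low value. They report only what shows in the picture. A call takes as long as a camera call. They do not tell look-alikes from the thing itself.
- bot.spot_in(label, camera): "at" ([x, y, z] in m, in the coordinates of the camera as it stood for that picture, good to about 4 mm: the middle of the surface that is visible of it).
- bot.trace(label, camera): "mask" (480x640 bool, what is visible of it).
The state is a dict: "time_s": time; "joint_positions": joint angles; "qvel": joint speeds; "tau": joint torques, N m; "position": TCP position; "tcp_rot": TCP orientation; "force": force on the tool from outside, world axes, zero at the start; "moment": the same for the moment, N m; "opening": opening from 0.0 (shut) to 1.0 (fully open); "grasp_force": force on a finger pad.
Only numpy, scipy, OpenCV 4.12 (cv2) and the standard library are available. Lean on these libraries where they do the work, as an engineer would, in place of code of your own. Each camera call takes 0.05 s, during which the arm holds its last target. There are 200 camera calls.

## Working session

There is one attempt and no reset: what is moved stays moved. The work goes in short steps, Python scripts to look and compute and a tool call to move; the robot and the scene stay as the last step left them, time stands still between calls to the robot, and variables do not carry over. Pictures are saved under pics/ and viewed, at most 14 in all, crops included, and the job is handed in when it is done.

Besides the shell and the picture viewer there is one more tool, called after "Call:" as name(argument=value, ...) on one line, values as JSON. move_arm: Moves the arm, as the interface text tells. Its arguments: {"type":"object","properties":{"increments":{"type":"array"}},"required":["increments"]}

```bash
mkdir -p pics; ls; cat > h.py <<'E'
import numpy as np, cv2
from rig import bot
def T(cam,st=None):
    m=bot.camera_model(cam)
    if cam!='wrist':
        R=cv2.Rodrigues(np.array(m['rvec'],float))[0]; t=np.array(m['tvec'],float).ravel()
        M=np.eye(4);M[:3,:3]=R.T;M[:3,3]=-R.T@t;return M
    A=np.eye(4);A[:3,:3]=st['tcp_rot'];A[:3,3]=st['position']
    return A@np.array(m['tool_from_camera'])
def cap(cam,name=None):
    st=bot.read_state();im,d=bot.capture(cam)
    if name: cv2.imwrite(f'pics/{name}.png',im[:,:,::-1])
    return im,d,T(cam,st)
def cloud(cam,d,M):
    m=bot.camera_model(cam);K=np.array(m['intrinsics'],float);D=np.array(m['D'],float)
    v,u=np.mgrid[:480,:640]
    p=cv2.undistortPoints(np.stack([u.ravel(),v.ravel()],1).astype(np.float64)[:,None],K,D)[:,0].reshape(480,640,2)
    P=np.dstack([p[...,0]*d,p[...,1]*d,d])@M[:3,:3].T+M[:3,3]
    P[d<=0]=np.nan
    return P
def spots(label,cam,M):
    return [(np.round((M@np.append(r['at'],1))[:3],4).tolist(),round(r['conf'],2)) for r in bot.spot_in(label,cam)]
E
python3 - <<'E'
from h import *
st=bot.read_state();print(st['position'],st['tcp_rot'],st['opening'])
for c in ['scene','side']:
    im,d,M=cap(c,c+'0');np.savez(f'{c}0.npz',im=im,d=d,M=M)
    print(c,M.round(3).tolist())
    for l in ['base','tier1_bar','stick1_mid','former_mid','bell1_mid','tote_in','oil','mallet','bowl']:
        print(l,spots(l,c,M))
E
```

```text
pics
[0.25428986 0.57011211 0.22157172] [[-9.13168430e-01  4.07580651e-01 -1.19684290e-03]
 [ 4.07582253e-01  9.13166708e-01 -1.80872604e-03]
 [ 3.55715351e-04 -2.13948344e-03 -9.99997648e-01]] 0.9982956494524159
scene [[-0.592, 0.594, -0.545, 1.024], [0.806, 0.435, -0.401, 0.353], [-0.001, -0.677, -0.736, 0.765], [0.0, 0.0, 0.0, 1.0]]
base [([0.2912, -0.3304, 0.0821], 0.66), ([0.616, 0.2739, 0.0177], 0.62)]
tier1_bar [([0.6212, 0.0491, 0.0317], 0.6)]
stick1_mid [([0.4398, 0.3162, 0.0305], 0.42)]
former_mid [([0.6443, 0.2994, 0.0748], 0.9)]
bell1_mid [([0.3573, -0.1175, 0.0273], 0.9), ([0.4524, -0.1402, 0.0257], 0.62)]
tote_in [([0.5279, -0.3808, 0.0087], 0.56)]
oil [([0.2914, -0.3314, 0.081], 0.77)]
mallet [([0.7835, 0.1741, 0.0231], 0.65)]
bowl [([0.7631, -0.147, 0.0355], 0.71), ([0.6108, -0.1512, 0.0236], 0.33)]
side [[0.968, -0.176, 0.18, 0.274], [-0.251, -0.639, 0.727, -1.0], [-0.014, -0.749, -0.662, 0.93], [0.0, 0.0, 0.0, 1.0]]
base [([0.617, 0.2516, 0.0183], 0.79), ([0.6709, 0.2541, 0.0811], 0.56)]
tier1_bar [([0.6264, 0.034, 0.0305], 0.75), ([0.4556, 0.0528, 0.0279], 0.47)]
stick1_mid [([0.6741, 0.2577, 0.0811], 0.3), ([0.6182, 0.2539, 0.0178], 0.22)]
former_mid [([0.6282, 0.28, 0.0531], 0.62)]
bell1_mid [([0.4406, -0.1656, 0.0228], 0.83), ([0.3546, -0.138, 0.0214], 0.58), ([0.7415, -0.1927, 0.0271], 0.37)]
tote_in [([0.5343, -0.3756, 0.0012], 0.75), ([0.6035, -0.172, 0.0239], 0.5)]
oil [([0.2737, -0.365, 0.0949], 0.66)]
mallet [([0.7737, 0.1585, 0.0197], 0.75)]
bowl [([0.7415, -0.1941, 0.0275], 0.89)]
```

View pics/scene0.png

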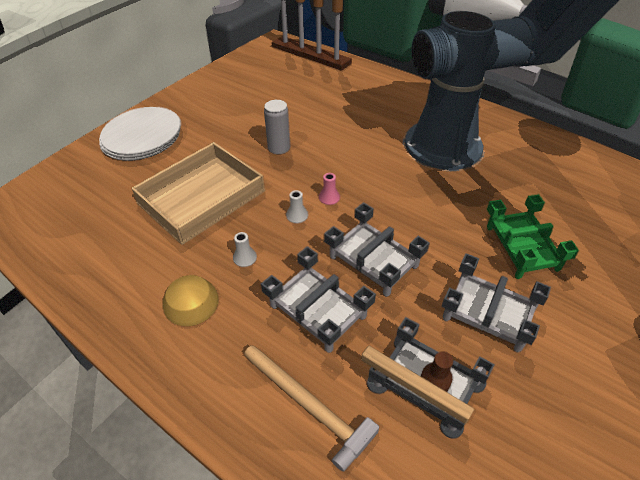

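View pics/side0.png

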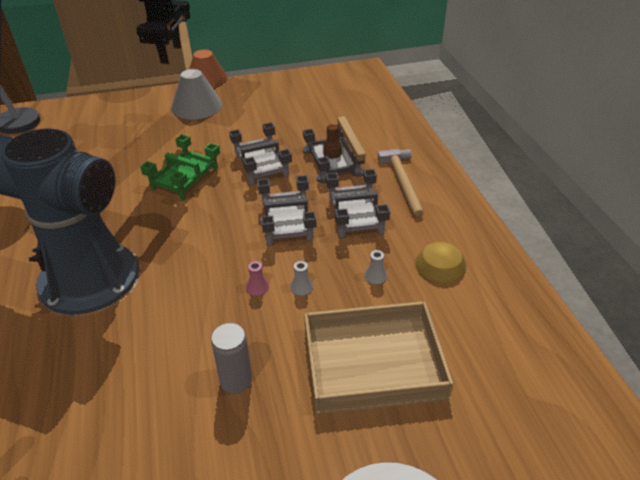

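```bash
cat >> h.py <<'E'
from scipy.optimize import minimize
C4=np.array([[47,70],[47,-70],[-47,70],[-47,-70]])/1000.
def fit(P,c,ztop,r=0.115,band=(0.006,0.006),yaw0=None):
    q=P.reshape(-1,3);q=q[np.isfinite(q[:,0])]
    q=q[(np.abs(q[:,2]-ztop-(band[1]-band[0])/2)<(band[0]+band[1])/2)&(np.hypot(q[:,0]-c[0],q[:,1]-c[1])<r)]
    if len(q)<30: return None,len(q)
    best=None
    def cost(p):
        a=p[2];R=np.array([[np.cos(a),-np.sin(a)],[np.sin(a),np.cos(a)]])
        X=C4@R.T+p[:2]
        d=((q[:,None,:2]-X[None])**2).sum(2).min(1)
        return np.minimum(d,0.025**2).mean()*1e6
    for a in (np.arange(-90,90,15) if yaw0 is None else [yaw0]):
      for dx in (-.02,0,.02):
        for dy in (-.02,0,.02):
          s=cost([c[0]+dx,c[1]+dy,np.radians(a)])
          if best is None or s<best[0]: best=(s,[c[0]+dx,c[1]+dy,np.radians(a)])
    r_=minimize(cost,best[1],method='Nelder-Mead',options=dict(initial_simplex=np.array(best[1])+np.array([[0,0,0],[.01,0,0],[0,.01,0],[0,0,.15]]),maxiter=400))
    p=r_.x; return [round(p[0],4),round(p[1],4),round(np.degrees(p[2]),1),round(r_.fun**.5,1)],len(q)
E
python3 - <<'E'
from h import *
import numpy as np
for c in ['scene','side']:
    z=np.load(f'{c}0.npz');P=cloud(c,z['d'],z['M']);np.save(c+'P.npy',P)
    for n,g,zt in [('A',(.62,.045),.075),('B',(.45,.05),.075),('C',(.44,.30),.075),('base',(.62,.265),.060)]:
        print(c,n,fit(P,g,zt))
    q=P.reshape(-1,3)
    for n,g,lo,hi,r in [('pink',(.356,-.128),.05,.07,.03),('b1',(.447,-.152),.05,.07,.03),('b2',(.605,-.16),.05,.07,.03),('former',(.635,.28),.085,.12,.05),('stick',(.673,.26),.077,.09,.12)]:
        s=q[(q[:,2]>lo)&(q[:,2]<hi)&(np.hypot(q[:,0]-g[0],q[:,1]-g[1])<r)]
        print(n,len(s),s.mean(0).round(4),s.min(0).round(3),s.max(0).round(3))
        if n=='stick':
            e=np.linalg.svd(s[:,:2]-s[:,:2].mean(0),full_matrices=False)[2][0];print(e)
    s=q[(q[:,2]>.035)&(q[:,2]<.06)&(abs(q[:,0]-.53)<.16)&(abs(q[:,1]+.38)<.15)]
    print('tote',cv2.minAreaRect((s[:,:2]*1000).astype(np.float32)))
E
```

```text
scene A ([np.float64(0.6228), np.float64(0.0449), np.float64(-6.1), np.float64(15.3)], 659)
scene B ([np.float64(0.4561), np.float64(0.0644), np.float64(-6.4), np.float64(15.5)], 576)
scene C ([np.float64(0.4399), np.float64(0.3143), np.float64(6.5), np.float64(16.1)], 657)
scene base ([np.float64(0.6343), np.float64(0.2827), np.float64(1.6), np.float64(19.0)], 725)
pink 128 [ 0.3542 -0.1232  0.0622] [ 0.336 -0.139  0.05 ] [ 0.366 -0.111  0.068]
b1 150 [ 0.4452 -0.1468  0.0615] [ 0.428 -0.163  0.05 ] [ 0.457 -0.135  0.068]
b2 181 [ 0.6063 -0.1559  0.0617] [ 0.59  -0.173  0.05 ] [ 0.618 -0.144  0.068]
former 360 [0.6354 0.2956 0.0992] [0.616 0.251 0.085] [0.68  0.311 0.105]
stick 1774 [0.6771 0.2798 0.0824] [0.631 0.18  0.077] [0.689 0.37  0.09 ]
[-0.01270848  0.99991924]
tote ((527.4781494140625, -372.5235595703125), (196.12522888183594, 243.38922119140625), 81.90032958984375)
side A ([np.float64(0.6222), np.float64(0.0403), np.float64(-6.6), np.float64(14.6)], 239)
side B ([np.float64(0.4563), np.float64(0.0611), np.float64(-6.5), np.float64(14.4)], 219)
side C ([np.float64(0.4398), np.float64(0.3107), np.float64(6.0), np.float64(15.6)], 201)
side base ([np.float64(0.6277), np.float64(0.2785), np.float64(-0.1), np.float64(19.6)], 252)
pink 152 [ 0.3504 -0.1302  0.0592] [ 0.337 -0.144  0.05 ] [ 0.364 -0.111  0.065]
b1 145 [ 0.4412 -0.1545  0.0595] [ 0.429 -0.167  0.05 ] [ 0.455 -0.137  0.065]
b2 146 [ 0.6034 -0.1649  0.0592] [ 0.591 -0.179  0.05 ] [ 0.618 -0.148  0.065]
former 111 [0.6316 0.2882 0.0954] [0.617 0.274 0.085] [0.68  0.307 0.104]
stick 350 [0.6704 0.2724 0.0806] [0.618 0.174 0.077] [0.69  0.369 0.09 ]
[ 0.03668293 -0.99932695]
tote ((528.599365234375, -374.6763000488281), (194.2417449951172, 241.46290588378906), 82.25511169433594)
```

Call:
move_arm(increments=[{"xyz": [0,0,-10],"roll": -0.105,"grip": 100},{"xyz": [0,0,-10],"roll": -0.105,"grip": 100},{"xyz": [0,0,-10],"roll": -0.105,"grip": 100},{"xyz": [0,0,0],"roll": -0.105,"grip": 100}])

```text
time_s: 1.33
position: [0.2554, 0.5719, 0.2548]
tcp_rot: [[-1.0, -0.005, 0.002], [-0.005, 1.0, 0.004], [-0.002, 0.004, -1.0]]
force: [0.0, 0.7, -0.1]
opening: 1.001
grasp_force: 0.0
```

Call:
move_arm(increments=[{"xyz": [-31,-24,0],"roll": 0,"grip": 100},{"xyz": [-31,-24,0],"roll": 0,"grip": 100},{"xyz": [-31,-24,0],"roll": 0,"grip": 100},{"xyz": [-31,-24,0],"roll": 0,"grip": 100},{"xyz": [-31,-24,0],"roll": 0,"grip": 100}])

```text
time_s: 1.75
position: [0.4108, 0.4497, 0.2527]
tcp_rot: [[-1.0, -0.001, 0.0], [-0.001, 1.0, 0.0], [-0.0, 0.0, -1.0]]
force: [-0.1, 0.8, 0.2]
opening: 0.996
grasp_force: 0.0
```

Call:
move_arm(increments=[{"xyz": [-31,-24,0],"roll": 0,"grip": 100},{"xyz": [-31,-24,0],"roll": 0,"grip": 100},{"xyz": [-31,-24,0],"roll": 0,"grip": 100},{"xyz": [-31,-24,0],"roll": 0,"grip": 100},{"xyz": [-31,-24,0],"roll": 0,"grip": 100}])

```text
time_s: 2.17
position: [0.5661, 0.3294, 0.2526]
tcp_rot: [[-1.0, -0.0, 0.0], [-0.0, 1.0, 0.0], [-0.0, 0.0, -1.0]]
force: [-0.1, 1.1, 0.2]
opening: 0.999
grasp_force: 0.0
```

Call:
move_arm(increments=[{"xyz": [-31,-22,0],"roll": 0,"grip": 100},{"xyz": [-31,-22,0],"roll": 0,"grip": 100},{"xyz": [0,0,0],"roll": 0,"grip": 100}])

```text
time_s: 2.42
position: [0.6334, 0.2813, 0.2523]
tcp_rot: [[-1.0, 0.006, 0.006], [0.006, 1.0, -0.002], [-0.006, -0.002, -1.0]]
force: [0.5, 0.7, -0.6]
opening: 1.001
grasp_force: 0.0
```

```bash
python3 - <<'E'
from h import *
im,d,M=cap('wrist','w1');P=cloud('wrist',d,M);np.save('w1P.npy',P)
print(M.round(3).tolist(), bot.read_state()['position'])
print(fit(P,(.631,.28),.060,yaw0=0))
q=P.reshape(-1,3);q=q[np.isfinite(q[:,0])]
f=q[(q[:,2]>.09)&(q[:,2]<.12)&(np.hypot(q[:,0]-.632,q[:,1]-.285)<.05)]
print('former',len(f),f.mean(0),f.min(0),f.max(0))
s=q[(q[:,2]>.076)&(q[:,2]<.088)&(abs(q[:,0]-.68)<.03)&(abs(q[:,1]-.28)<.12)]
print('stick',s.mean(0),s.min(0),s.max(0),cv2.minAreaRect((s[:,:2]*1000).astype(np.float32)))
for l in ['former_mid','stick1_mid','base']: print(l,spots(l,'wrist',M))
E
```

```text
[[0.006, 0.969, 0.247, 0.568], [1.0, -0.006, -0.003, 0.281], [-0.002, 0.247, -0.969, 0.414], [0.0, 0.0, 0.0, 1.0]] [0.63008169 0.28366076 0.25202213]
([np.float64(0.6266), np.float64(0.282), np.float64(1.5), np.float64(18.0)], 1559)
former 892 [0.63041331 0.29352464 0.10046442] [0.61646979 0.27956039 0.09022884] [0.64574751 0.30824507 0.10323706]
stick [0.67596387 0.27487307 0.08142638] [0.6657146  0.17931644 0.07604006] [0.68834952 0.36886776 0.08401448] ((677.0950317382812, 274.09527587890625), (22.523141860961914, 189.5615234375), 0.1005999892950058)
former_mid [([0.6251, 0.2892, 0.061], 0.92)]
stick1_mid []
base [([0.6159, 0.2714, 0.0162], 0.76)]
```

View pics/w1.png

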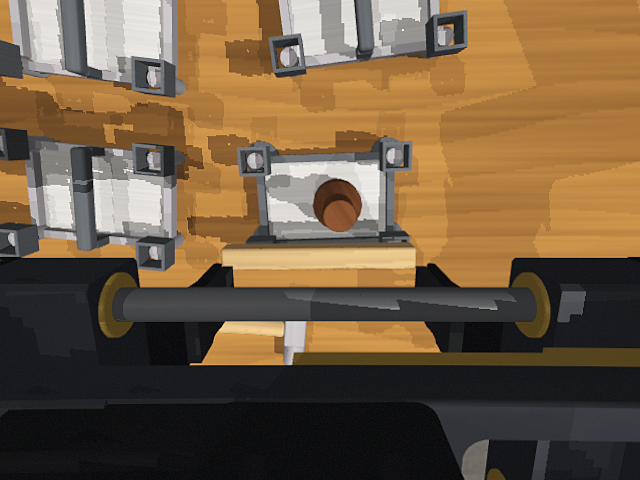

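Call:
move_arm(increments=[{"xyz": [0,11,34],"roll": 0,"grip": 100},{"xyz": [0,0,40],"roll": 0,"grip": 100},{"xyz": [0,0,40],"roll": 0,"grip": 100},{"xyz": [0,0,40],"roll": 0,"grip": 100},{"xyz": [0,0,30],"roll": 0,"grip": 100}])

```text
time_s: 3.03
position: [0.6234, 0.2991, 0.0657]
tcp_rot: [[-1.0, -0.003, -0.004], [-0.003, 1.0, -0.001], [0.004, -0.001, -1.0]]
force: [-0.4, 0.3, 0.5]
opening: 1.002
grasp_force: 0.0
```

Call:
move_arm(increments=[{"xyz": [0,0,0],"roll": 0,"grip": 0},{"xyz": [0,0,0],"roll": 0,"grip": 0},{"xyz": [0,0,0],"roll": 0,"grip": 0},{"xyz": [0,0,0],"roll": 0,"grip": 0},{"xyz": [0,0,0],"roll": 0,"grip": 0}])

```text
time_s: 3.45
position: [0.6285, 0.2987, 0.0718]
tcp_rot: [[-1.0, -0.001, 0.005], [-0.001, 1.0, 0.002], [-0.005, 0.002, -1.0]]
force: [0.3, -0.0, 0.3]
opening: 0.707
grasp_force: 0.0
```

Call:
move_arm(increments=[{"xyz": [0,0,0],"roll": 0,"grip": 0},{"xyz": [0,0,0],"roll": 0,"grip": 0},{"xyz": [0,0,-20],"roll": 0,"grip": 0},{"xyz": [0,0,-30],"roll": 0,"grip": 0},{"xyz": [0,0,-40],"roll": 0,"grip": 0}])

```text
time_s: 3.87
position: [0.6245, 0.2969, 0.1566]
tcp_rot: [[-1.0, 0.0, -0.007], [0.0, 1.0, -0.002], [0.007, -0.002, -1.0]]
force: [0.3, 0.2, -0.2]
opening: 0.324
grasp_force: 0.0
```

```bash
cat >> h.py <<'E'
def mst(n=1):
    return bot.read_state()
E
python3 - <<'E'
from h import *
im,d,M=cap('wrist');P=cloud('wrist',d,M)
q=P.reshape(-1,3);q=q[np.isfinite(q[:,0])]
f=q[(q[:,2]>.09)&(q[:,2]<.108)&(np.hypot(q[:,0]-.632,q[:,1]-.29)<.04)]
print('former',len(f),f.mean(0),f.min(0),f.max(0),bot.read_state()['position'])
print(spots('former_mid','wrist',M))
E
```

```text
former 1734 [0.62996725 0.29382334 0.10021502] [0.61648063 0.27885679 0.09001156] [0.64605071 0.30848847 0.10312554] [0.63068846 0.29898208 0.16828828]
[([0.6241, 0.2936, 0.0693], 0.98)]
```

```bash
python3 - <<'E'
from h import *
for i in range(5):
    s=bot.read_state();print(s['time_s'],np.round(s['position'],4),np.round(s['joint_positions'],2),s['opening']);bot.capture('wrist')
E
```

```text
3.9667 [0.6318 0.2993 0.1668] [ 16.21  39.01  74.14   0.    65.96 -73.8 ] 0.2364254983573393
4.0167 [0.6299 0.2986 0.1638] [ 16.2   39.17  74.34  -0.    65.91 -73.8 ] 0.1918300529282942
4.0667 [0.6279 0.298  0.1611] [ 16.2   39.31  74.51  -0.    65.91 -73.8 ] 0.13558721519612493
4.1167 [0.6266 0.2977 0.1592] [ 16.2   39.42  74.62  -0.    65.92 -73.8 ] 0.09676227506651132
4.1667 [0.6259 0.2975 0.1579] [ 16.2   39.5   74.68  -0.    65.92 -73.8 ] 0.06264866488322572
```

Call:
move_arm(increments=[{"xyz": [-5,-4,0],"roll": 0,"grip": 80},{"xyz": [0,0,0],"roll": 0,"grip": 80},{"xyz": [0,0,0],"roll": 0,"grip": 80},{"xyz": [0,0,0],"roll": 0,"grip": 80},{"xyz": [0,0,0],"roll": 0,"grip": 80}])

```text
time_s: 4.63
position: [0.6316, 0.2937, 0.1581]
tcp_rot: [[-1.0, -0.0, -0.001], [-0.0, 1.0, -0.0], [0.001, -0.0, -1.0]]
force: [-1.0, 0.7, -0.7]
opening: 0.326
grasp_force: 0.0
```

Call:
move_arm(increments=[{"xyz": [0,0,0],"roll": 0,"grip": 80},{"xyz": [0,0,0],"roll": 0,"grip": 80},{"xyz": [0,0,0],"roll": 0,"grip": 80},{"xyz": [0,0,0],"roll": 0,"grip": 80},{"xyz": [0,0,29],"roll": 0,"grip": 80}])

```text
time_s: 5.05
position: [0.6364, 0.2954, 0.1357]
tcp_rot: [[-1.0, -0.001, 0.013], [-0.0, 1.0, 0.004], [-0.013, 0.004, -1.0]]
force: [1.4, -0.3, 0.0]
opening: 0.708
grasp_force: 0.0
```

Call:
move_arm(increments=[{"xyz": [0,0,30],"roll": 0,"grip": 80},{"xyz": [0,0,30],"roll": 0,"grip": 80},{"xyz": [0,0,0],"roll": 0,"grip": 0},{"xyz": [0,0,0],"roll": 0,"grip": 0},{"xyz": [0,0,0],"roll": 0,"grip": 0}])

```text
time_s: 5.47
position: [0.6329, 0.2942, 0.0709]
tcp_rot: [[-1.0, -0.0, 0.002], [-0.0, 1.0, 0.001], [-0.002, 0.001, -1.0]]
force: [0.7, 0.1, 0.5]
opening: 0.648
grasp_force: 0.0
```

Call:
move_arm(increments=[{"xyz": [0,0,0],"roll": 0,"grip": 0},{"xyz": [0,0,0],"roll": 0,"grip": 0},{"xyz": [0,0,0],"roll": 0,"grip": 0},{"xyz": [0,0,0],"roll": 0,"grip": 0},{"xyz": [0,0,0],"roll": 0,"grip": 0}])

```text
time_s: 5.88
position: [0.6325, 0.2942, 0.0709]
tcp_rot: [[-1.0, -0.0, 0.002], [-0.0, 1.0, 0.001], [-0.002, 0.001, -1.0]]
force: [0.2, 0.4, 2.8]
opening: 0.339
grasp_force: 30.0
```

Call:
move_arm(increments=[{"xyz": [0,0,0],"roll": 0,"grip": 0},{"xyz": [0,0,0],"roll": 0,"grip": 0},{"xyz": [0,0,0],"roll": 0,"grip": 0},{"xyz": [0,0,0],"roll": 0,"grip": 0}])

```text
time_s: 6.22
position: [0.6325, 0.2942, 0.0708]
tcp_rot: [[-1.0, -0.0, 0.002], [-0.0, 1.0, 0.001], [-0.002, 0.001, -1.0]]
force: [-0.8, 0.6, 4.9]
opening: 0.338
grasp_force: 30.0
```

Call:
move_arm(increments=[{"xyz": [0,0,-25],"roll": 0,"grip": 0},{"xyz": [0,0,-35],"roll": 0,"grip": 0},{"xyz": [0,0,-40],"roll": 0,"grip": 0},{"xyz": [5,-20,0],"roll": 0,"grip": 0},{"xyz": [5,-33,0],"roll": 0,"grip": 0}])

```text
time_s: 6.63
position: [0.6236, 0.2436, 0.1727]
tcp_rot: [[-1.0, -0.004, 0.008], [-0.004, 1.0, 0.003], [-0.008, 0.003, -1.0]]
force: [-0.3, -0.8, -1.8]
opening: 0.339
grasp_force: 30.0
```

Call:
move_arm(increments=[{"xyz": [5,-37,0],"roll": 0,"grip": 0},{"xyz": [5,-37,0],"roll": 0,"grip": 0},{"xyz": [5,-37,0],"roll": 0,"grip": 0},{"xyz": [5,-37,0],"roll": 0,"grip": 0},{"xyz": [5,-37,0],"roll": 0,"grip": 0}])

```text
time_s: 7.05
position: [0.5956, 0.0542, 0.1689]
tcp_rot: [[-1.0, -0.001, -0.002], [-0.001, 1.0, -0.0], [0.002, -0.0, -1.0]]
force: [0.1, 0.5, -1.0]
opening: 0.336
grasp_force: 30.0
```

Call:
move_arm(increments=[{"xyz": [6,-37,0],"roll": 0,"grip": 0},{"xyz": [6,-37,0],"roll": 0,"grip": 0},{"xyz": [6,-37,0],"roll": 0,"grip": 0},{"xyz": [6,-37,0],"roll": 0,"grip": 0},{"xyz": [6,-37,0],"roll": 0,"grip": 0}])

```text
time_s: 7.47
position: [0.5656, -0.1308, 0.169]
tcp_rot: [[-1.0, -0.0, -0.002], [-0.0, 1.0, 0.0], [0.002, 0.0, -1.0]]
force: [1.1, 0.8, -1.1]
opening: 0.34
grasp_force: 30.0
```

Call:
move_arm(increments=[{"xyz": [6,-37,0],"roll": 0,"grip": 0},{"xyz": [6,-37,0],"roll": 0,"grip": 0},{"xyz": [6,-37,0],"roll": 0,"grip": 0},{"xyz": [6,-37,0],"roll": 0,"grip": 0},{"xyz": [6,-37,0],"roll": 0,"grip": 0}])

```text
time_s: 7.88
position: [0.5357, -0.3157, 0.1688]
tcp_rot: [[-1.0, 0.0, -0.001], [0.0, 1.0, 0.001], [0.001, 0.001, -1.0]]
force: [1.7, 0.1, -0.7]
opening: 0.338
grasp_force: 30.0
```

Call:
move_arm(increments=[{"xyz": [5,-33,0],"roll": 0,"grip": 0},{"xyz": [5,-25,0],"roll": 0,"grip": 0},{"xyz": [0,-13,0],"roll": 0,"grip": 0},{"xyz": [0,0,0],"roll": 0,"grip": 0},{"xyz": [0,0,0],"roll": 0,"grip": 0}])

```text
time_s: 8.3
position: [0.5265, -0.3843, 0.1688]
tcp_rot: [[-1.0, 0.001, -0.001], [0.001, 1.0, 0.002], [0.001, 0.002, -1.0]]
force: [-0.8, 0.7, -0.4]
opening: 0.337
grasp_force: 30.0
```

Call:
move_arm(increments=[{"xyz": [4,-30,0],"roll": 0,"grip": 0},{"xyz": [0,0,0],"roll": 0,"grip": 0},{"xyz": [0,0,35],"roll": 0,"grip": 0},{"xyz": [0,0,35],"roll": 0,"grip": 0},{"xyz": [0,0,25],"roll": 0,"grip": 0}])

```text
time_s: 8.72
position: [0.5227, -0.4117, 0.0725]
tcp_rot: [[-1.0, -0.002, -0.002], [-0.002, 1.0, 0.003], [0.002, 0.003, -1.0]]
force: [-0.1, 1.0, -1.1]
opening: 0.335
grasp_force: 30.0
```

Call:
move_arm(increments=[{"xyz": [0,0,11],"roll": 0,"grip": 0},{"xyz": [0,0,0],"roll": 0,"grip": 0},{"xyz": [0,0,0],"roll": 0,"grip": 0},{"xyz": [0,0,0],"roll": 0,"grip": 0}])

```text
time_s: 9.05
position: [0.524, -0.4147, 0.0646]
tcp_rot: [[-1.0, -0.002, 0.001], [-0.002, 1.0, -0.001], [-0.001, -0.001, -1.0]]
force: [0.8, -0.0, -1.6]
opening: 0.337
grasp_force: 30.0
```

Call:
move_arm(increments=[{"xyz": [0,0,0],"roll": 0,"grip": 60},{"xyz": [0,0,0],"roll": 0,"grip": 60},{"xyz": [0,0,0],"roll": 0,"grip": 60},{"xyz": [0,0,0],"roll": 0,"grip": 60},{"xyz": [0,0,0],"roll": 0,"grip": 60}])

```text
time_s: 9.47
position: [0.523, -0.4155, 0.064]
tcp_rot: [[-1.0, 0.0, 0.0], [0.0, 1.0, -0.001], [-0.0, -0.001, -1.0]]
force: [-0.5, -0.4, -0.5]
opening: 0.577
grasp_force: 0.0
```

Call:
move_arm(increments=[{"xyz": [0,0,-20],"roll": 0,"grip": 60},{"xyz": [0,0,-40],"roll": 0,"grip": 60},{"xyz": [0,0,-40],"roll": 0,"grip": 60},{"xyz": [-8,30,-10],"roll": 0,"grip": 60},{"xyz": [-9,38,0],"roll": 0,"grip": 60}])

```text
time_s: 9.88
position: [0.5423, -0.3522, 0.1788]
tcp_rot: [[-1.0, 0.005, 0.009], [0.004, 1.0, -0.009], [-0.009, -0.009, -1.0]]
force: [0.9, 0.0, -1.0]
opening: 0.599
grasp_force: 0.0
```

Call:
move_arm(increments=[{"xyz": [-9,38,0],"roll": 0,"grip": 60},{"xyz": [-9,38,0],"roll": 0,"grip": 60},{"xyz": [-9,38,0],"roll": 0,"grip": 60},{"xyz": [-9,38,0],"roll": 0,"grip": 60},{"xyz": [-9,38,0],"roll": 0,"grip": 60}])

```text
time_s: 10.3
position: [0.585, -0.1555, 0.1738]
tcp_rot: [[-1.0, 0.0, 0.0], [0.0, 1.0, -0.0], [-0.0, -0.0, -1.0]]
force: [0.6, -0.4, 0.9]
opening: 0.6
grasp_force: 0.0
```

Call:
move_arm(increments=[{"xyz": [-9,38,0],"roll": 0,"grip": 60},{"xyz": [-9,38,0],"roll": 0,"grip": 60},{"xyz": [-9,38,0],"roll": 0,"grip": 60},{"xyz": [-9,38,0],"roll": 0,"grip": 60},{"xyz": [-9,38,0],"roll": 0,"grip": 60}])

```text
time_s: 10.72
position: [0.63, 0.0346, 0.1738]
tcp_rot: [[-1.0, -0.0, 0.0], [-0.0, 1.0, -0.0], [-0.0, -0.0, -1.0]]
force: [0.8, 0.1, -0.1]
opening: 0.598
grasp_force: 0.0
```

Call:
move_arm(increments=[{"xyz": [-9,38,0],"roll": 0,"grip": 60},{"xyz": [-9,38,0],"roll": 0,"grip": 60},{"xyz": [-9,38,0],"roll": 0,"grip": 60},{"xyz": [-9,38,0],"roll": 0,"grip": 60},{"xyz": [-9,38,0],"roll": 0,"grip": 60}])

```text
time_s: 11.13
position: [0.6748, 0.2247, 0.1737]
tcp_rot: [[-1.0, -0.0, 0.0], [-0.0, 1.0, -0.0], [-0.0, -0.0, -1.0]]
force: [1.3, -0.8, -0.1]
opening: 0.6
grasp_force: 0.0
```

Call:
move_arm(increments=[{"xyz": [0,38,0],"roll": 0,"grip": 60},{"xyz": [0,12,0],"roll": 0.12,"grip": 60},{"xyz": [0,0,0],"roll": 0.12,"grip": 60},{"xyz": [0,0,0],"roll": 0.12,"grip": 60},{"xyz": [0,0,0],"roll": 0.12,"grip": 60}])

```text
time_s: 11.55
position: [0.6744, 0.2736, 0.1733]
tcp_rot: [[-0.885, 0.466, -0.0], [0.466, 0.885, -0.0], [0.0, -0.0, -1.0]]
force: [-0.4, 0.4, -0.1]
opening: 0.601
grasp_force: 0.0
```

Call:
move_arm(increments=[{"xyz": [0,0,0],"roll": 0.12,"grip": 60},{"xyz": [0,0,0],"roll": 0.12,"grip": 60},{"xyz": [0,0,0],"roll": 0.12,"grip": 60},{"xyz": [0,0,0],"roll": 0.12,"grip": 60},{"xyz": [0,0,0],"roll": 0.12,"grip": 60}])

```text
time_s: 11.97
position: [0.6747, 0.2727, 0.1735]
tcp_rot: [[-0.466, 0.885, -0.0], [0.885, 0.466, -0.0], [0.0, -0.0, -1.0]]
force: [0.6, 0.0, 0.1]
opening: 0.596
grasp_force: 0.0
```

Call:
move_arm(increments=[{"xyz": [0,0,0],"roll": 0.12,"grip": 60},{"xyz": [0,0,0],"roll": 0.12,"grip": 60},{"xyz": [0,0,0],"roll": 0.12,"grip": 60},{"xyz": [0,0,0],"roll": 0.12,"grip": 60},{"xyz": [0,0,0],"roll": 0.01,"grip": 60}])

```text
time_s: 12.38
position: [0.6747, 0.2727, 0.1735]
tcp_rot: [[0.002, 1.0, -0.0], [1.0, -0.002, -0.0], [-0.0, -0.0, -1.0]]
force: [0.1, -0.9, 0.9]
opening: 0.6
grasp_force: 0.0
```

Call:
move_arm(increments=[{"xyz": [1,2,33],"roll": 0,"grip": 60},{"xyz": [0,0,40],"roll": 0,"grip": 60},{"xyz": [0,0,30],"roll": 0,"grip": 60},{"xyz": [0,0,10],"roll": 0,"grip": 60},{"xyz": [0,0,0],"roll": 0,"grip": 60}])

```text
time_s: 12.8
position: [0.674, 0.273, 0.0566]
tcp_rot: [[-0.003, 1.0, -0.008], [1.0, 0.003, -0.002], [-0.002, -0.008, -1.0]]
force: [-0.6, -0.1, 0.6]
opening: 0.6
grasp_force: 0.0
```

Call:
move_arm(increments=[{"xyz": [0,0,0],"roll": 0,"grip": 0},{"xyz": [0,0,0],"roll": 0,"grip": 0},{"xyz": [0,0,0],"roll": 0,"grip": 0},{"xyz": [0,0,0],"roll": 0,"grip": 0},{"xyz": [0,0,0],"roll": 0,"grip": 0}])

```text
time_s: 13.22
position: [0.6777, 0.2741, 0.0624]
tcp_rot: [[-0.001, 1.0, 0.003], [1.0, 0.001, 0.001], [0.001, 0.003, -1.0]]
force: [0.6, 0.8, -0.1]
opening: 0.305
grasp_force: 0.0
```

Call:
move_arm(increments=[{"xyz": [0,0,0],"roll": 0,"grip": 0},{"xyz": [0,0,0],"roll": 0,"grip": 0},{"xyz": [0,0,0],"roll": 0,"grip": 0},{"xyz": [0,0,0],"roll": 0,"grip": 0}])

```text
time_s: 13.55
position: [0.6774, 0.274, 0.0619]
tcp_rot: [[-0.001, 1.0, 0.002], [1.0, 0.001, 0.0], [0.0, 0.002, -1.0]]
force: [0.2, -0.3, 6.1]
opening: 0.25
grasp_force: 30.0
```

Call:
move_arm(increments=[{"xyz": [0,0,-20],"roll": 0,"grip": 0},{"xyz": [0,0,-35],"roll": 0,"grip": 0},{"xyz": [0,0,-40],"roll": 0,"grip": 0},{"xyz": [0,0,-20],"roll": 0,"grip": 0},{"xyz": [-25,-9,0],"roll": 0,"grip": 0}])

```text
time_s: 13.97
position: [0.6729, 0.2537, 0.1825]
tcp_rot: [[-0.005, 1.0, 0.016], [1.0, 0.004, 0.006], [0.006, 0.016, -1.0]]
force: [1.1, -0.1, -0.1]
opening: 0.252
grasp_force: 30.0
```

Call:
move_arm(increments=[{"xyz": [-38,-9,0],"roll": 0,"grip": 0},{"xyz": [-39,-9,0],"roll": 0,"grip": 0},{"xyz": [-39,-9,0],"roll": 0,"grip": 0},{"xyz": [-39,-9,0],"roll": 0,"grip": 0},{"xyz": [-39,-9,0],"roll": 0,"grip": 0}])

```text
time_s: 14.38
position: [0.6219, 0.0533, 0.1752]
tcp_rot: [[-0.002, 1.0, -0.001], [1.0, 0.002, 0.0], [0.0, -0.001, -1.0]]
force: [-0.2, -1.5, 0.0]
opening: 0.251
grasp_force: 30.0
```

Call:
move_arm(increments=[{"xyz": [-39,-9,0],"roll": 0,"grip": 0},{"xyz": [-39,-9,0],"roll": 0,"grip": 0},{"xyz": [-39,-9,0],"roll": 0,"grip": 0},{"xyz": [-39,-9,0],"roll": 0,"grip": 0},{"xyz": [-39,-9,0],"roll": 0,"grip": 0}])

```text
time_s: 14.8
position: [0.5772, -0.1419, 0.1752]
tcp_rot: [[-0.001, 1.0, -0.001], [1.0, 0.001, 0.0], [0.0, -0.001, -1.0]]
force: [-0.1, -0.2, -0.5]
opening: 0.254
grasp_force: 30.0
```

Call:
move_arm(increments=[{"xyz": [-39,-9,0],"roll": 0,"grip": 0},{"xyz": [-39,-9,0],"roll": 0,"grip": 0},{"xyz": [-39,-9,0],"roll": 0,"grip": 0},{"xyz": [-39,-9,0],"roll": 0,"grip": 0},{"xyz": [-38,-9,0],"roll": 0,"grip": 0}])

```text
time_s: 15.22
position: [0.5323, -0.3362, 0.1752]
tcp_rot: [[-0.001, 1.0, -0.0], [1.0, 0.001, 0.0], [0.0, -0.0, -1.0]]
force: [1.3, 0.7, -0.5]
opening: 0.252
grasp_force: 30.0
```

Call:
move_arm(increments=[{"xyz": [0,0,0],"roll": -0.12,"grip": 0},{"xyz": [0,0,0],"roll": -0.12,"grip": 0},{"xyz": [0,0,0],"roll": -0.12,"grip": 0},{"xyz": [0,0,0],"roll": -0.12,"grip": 0},{"xyz": [0,0,0],"roll": -0.12,"grip": 0}])

```text
time_s: 15.63
position: [0.5329, -0.3343, 0.1749]
tcp_rot: [[-0.57, 0.822, -0.001], [0.822, 0.57, 0.001], [0.001, -0.0, -1.0]]
force: [-0.2, 0.6, -0.1]
opening: 0.25
grasp_force: 30.0
```

Call:
move_arm(increments=[{"xyz": [0,0,0],"roll": -0.12,"grip": 0},{"xyz": [0,0,0],"roll": -0.12,"grip": 0},{"xyz": [0,0,0],"roll": -0.12,"grip": 0},{"xyz": [0,0,0],"roll": -0.12,"grip": 0},{"xyz": [0,0,0],"roll": -0.12,"grip": 0}])

```text
time_s: 16.05
position: [0.5331, -0.3341, 0.175]
tcp_rot: [[-0.935, 0.356, -0.001], [0.356, 0.935, 0.001], [0.001, 0.0, -1.0]]
force: [0.7, 0.4, -0.4]
opening: 0.247
grasp_force: 30.0
```

Call:
move_arm(increments=[{"xyz": [0,0,0],"roll": -0.12,"grip": 0},{"xyz": [0,0,0],"roll": -0.11,"grip": 0},{"xyz": [0,0,0],"roll": 0,"grip": 0},{"xyz": [0,0,0],"roll": 0,"grip": 0},{"xyz": [0,0,0],"roll": 0,"grip": 0}])

```text
time_s: 16.47
position: [0.5332, -0.3342, 0.1752]
tcp_rot: [[-0.99, 0.142, -0.0], [0.142, 0.99, 0.0], [0.001, 0.0, -1.0]]
force: [-0.5, -0.2, 0.1]
opening: 0.251
grasp_force: 30.0
```

Call:
move_arm(increments=[{"xyz": [0,0,30],"roll": 0,"grip": 0},{"xyz": [0,0,35],"roll": 0,"grip": 0},{"xyz": [0,0,35],"roll": 0,"grip": 0},{"xyz": [0,0,25],"roll": 0,"grip": 0},{"xyz": [0,0,12],"roll": 0,"grip": 0}])

```text
time_s: 16.88
position: [0.5314, -0.3326, 0.0348]
tcp_rot: [[-0.99, 0.141, -0.005], [0.141, 0.99, 0.004], [0.005, 0.004, -1.0]]
force: [0.7, -0.4, -0.3]
opening: 0.251
grasp_force: 30.0
```

Call:
move_arm(increments=[{"xyz": [0,0,7],"roll": 0,"grip": 0},{"xyz": [0,0,0],"roll": 0,"grip": 0},{"xyz": [0,0,0],"roll": 0,"grip": 0},{"xyz": [0,0,0],"roll": 0,"grip": 0},{"xyz": [0,0,0],"roll": 0,"grip": 45}])

```text
time_s: 17.3
position: [0.5345, -0.3353, 0.0335]
tcp_rot: [[-0.99, 0.139, 0.003], [0.139, 0.99, -0.003], [-0.003, -0.002, -1.0]]
force: [0.3, 0.5, -0.1]
opening: 0.277
grasp_force: 0.0
```

Call:
move_arm(increments=[{"xyz": [0,0,0],"roll": 0,"grip": 45},{"xyz": [0,0,0],"roll": 0,"grip": 45},{"xyz": [0,0,0],"roll": 0,"grip": 45},{"xyz": [0,0,0],"roll": 0,"grip": 45},{"xyz": [0,0,-20],"roll": 0,"grip": 45}])

```text
time_s: 17.72
position: [0.5311, -0.3325, 0.0486]
tcp_rot: [[-0.99, 0.14, -0.006], [0.14, 0.99, 0.005], [0.006, 0.004, -1.0]]
force: [-0.1, -0.6, -0.2]
opening: 0.448
grasp_force: 0.0
```

Call:
move_arm(increments=[{"xyz": [0,0,-40],"roll": 0,"grip": 45},{"xyz": [0,0,-40],"roll": -0.07,"grip": 80},{"xyz": [0,0,-40],"roll": -0.07,"grip": 80},{"xyz": [0,0,-10],"roll": 0,"grip": 80}])

```text
time_s: 18.05
position: [0.5364, -0.3369, 0.1887]
tcp_rot: [[-1.0, -0.003, 0.009], [-0.003, 1.0, -0.009], [-0.009, -0.009, -1.0]]
force: [0.6, -0.7, 0.7]
opening: 0.598
grasp_force: 0.0
```

```bash
python3 - <<'E'
from h import *
im,d,M=cap('side','s1');P=cloud('side',d,M)
for n,g,zt in [('A',(.622,.042),.075),('B',(.456,.063),.075),('C',(.44,.312),.075),('base',(.631,.28),.060)]: print('side',n,fit(P,g,zt))
im,d,M=cap('scene','sc1');P=cloud('scene',d,M)
for n,g,zt in [('A',(.622,.042),.075),('B',(.456,.063),.075),('C',(.44,.312),.075),('base',(.631,.28),.060)]: print('scene',n,fit(P,g,zt))
print(bot.read_state()['position'])
E
```

```text
side A ([np.float64(0.6177), np.float64(0.038), np.float64(-9.9), np.float64(14.0)], 81)
side B ([np.float64(0.4562), np.float64(0.0604), np.float64(-6.8), np.float64(14.7)], 212)
side C ([np.float64(0.44), np.float64(0.3103), np.float64(6.5), np.float64(16.0)], 220)
side base ([np.float64(0.6303), np.float64(0.2798), np.float64(1.6), np.float64(14.6)], 96)
scene A ([np.float64(0.6228), np.float64(0.045), np.float64(-6.1), np.float64(15.2)], 663)
scene B ([np.float64(0.4566), np.float64(0.0646), np.float64(-6.5), np.float64(15.4)], 585)
scene C ([np.float64(0.4399), np.float64(0.3143), np.float64(6.5), np.float64(16.0)], 675)
scene base ([np.float64(0.6306), np.float64(0.2834), np.float64(1.7), np.float64(14.3)], 660)
[ 0.53505829 -0.33575243  0.18518266]
```

View pics/s1.png

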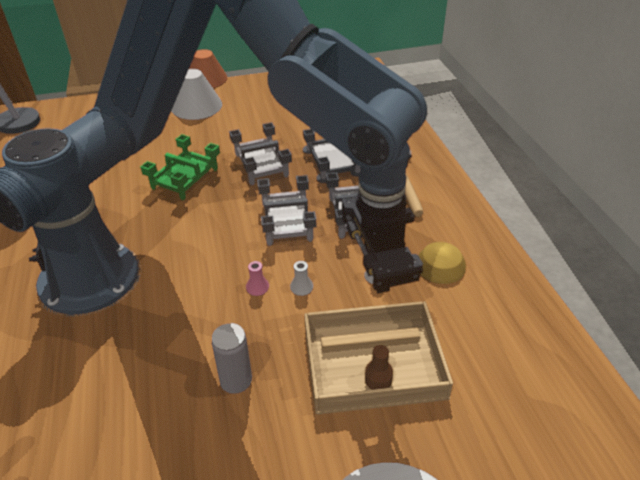

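Call:
move_arm(increments=[{"xyz": [-6,30,-10],"roll": 0,"grip": 80},{"xyz": [-6,38,-10],"roll": 0,"grip": 80},{"xyz": [-6,38,-10],"roll": 0,"grip": 80},{"xyz": [-6,38,-10],"roll": 0,"grip": 80},{"xyz": [-6,38,-10],"roll": 0,"grip": 80}])

```text
time_s: 18.57
position: [0.5618, -0.1501, 0.2293]
tcp_rot: [[-1.0, 0.001, -0.005], [0.001, 1.0, 0.002], [0.005, 0.002, -1.0]]
force: [0.3, 0.2, -1.0]
opening: 0.8
grasp_force: 0.0
```

Call:
move_arm(increments=[{"xyz": [-6,38,-10],"roll": 0,"grip": 80},{"xyz": [-6,38,-10],"roll": 0,"grip": 80},{"xyz": [-6,38,0],"roll": 0,"grip": 80},{"xyz": [-6,38,0],"roll": 0,"grip": 80},{"xyz": [-6,38,0],"roll": 0,"grip": 80}])

```text
time_s: 18.98
position: [0.592, 0.0397, 0.2492]
tcp_rot: [[-1.0, 0.001, -0.004], [0.001, 1.0, 0.001], [0.004, 0.001, -1.0]]
force: [1.4, -0.1, 0.0]
opening: 0.8
grasp_force: 0.0
```

Call:
move_arm(increments=[{"xyz": [-6,38,0],"roll": 0,"grip": 80},{"xyz": [-6,38,0],"roll": 0,"grip": 80},{"xyz": [-6,38,0],"roll": 0,"grip": 80},{"xyz": [0,0,0],"roll": 0,"grip": 80},{"xyz": [0,0,0],"roll": 0,"grip": 80}])

```text
time_s: 19.4
position: [0.6098, 0.1538, 0.2487]
tcp_rot: [[-1.0, -0.004, -0.005], [-0.004, 1.0, -0.001], [0.005, -0.001, -1.0]]
force: [-0.5, -0.4, -0.7]
opening: 0.8
grasp_force: 0.0
```

```bash
python3 - <<'E'
from h import *
im,d,M=cap('wrist','w2');P=cloud('wrist',d,M)
for n,g,zt in [('A',(.622,.042),.075),('base',(.631,.28),.060),('B',(.456,.063),.075),('C',(.44,.312),.075)]: print(n,fit(P,g,zt,yaw0=0))
print(bot.read_state()['position'])
E
```

```text
A ([np.float64(0.619), np.float64(0.0438), np.float64(-6.2), np.float64(14.3)], 1418)
base ([np.float64(0.6289), np.float64(0.2814), np.float64(0.7), np.float64(14.5)], 1192)
B ([np.float64(0.4579), np.float64(0.0642), np.float64(-8.2), np.float64(14.4)], 1365)
C ([np.float64(0.4388), np.float64(0.3128), np.float64(6.4), np.float64(14.5)], 1402)
[0.60990507 0.15214048 0.24903689]
```

View pics/w2.png

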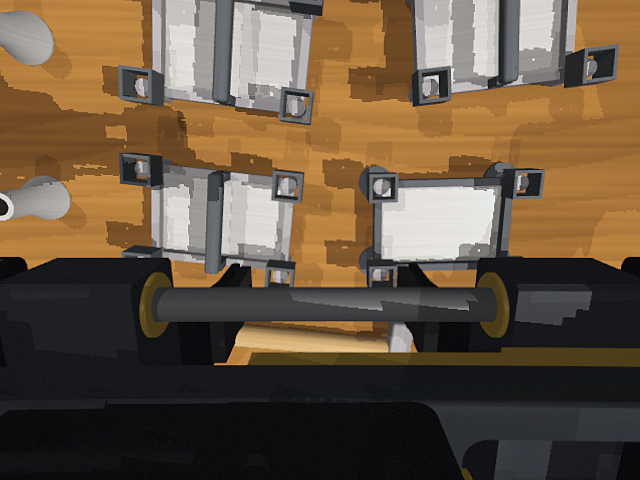

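Call:
move_arm(increments=[{"xyz": [30,0,0],"roll": 0,"grip": 80},{"xyz": [30,0,0],"roll": 0,"grip": 80},{"xyz": [0,0,0],"roll": 0,"grip": 80},{"xyz": [0,0,0],"roll": 0,"grip": 80},{"xyz": [0,0,0],"roll": 0,"grip": 80}])

```text
time_s: 19.87
position: [0.5518, 0.1503, 0.2514]
tcp_rot: [[-1.0, 0.002, 0.001], [0.002, 1.0, -0.0], [-0.001, -0.0, -1.0]]
force: [0.7, 0.6, -0.2]
opening: 0.799
grasp_force: 0.0
```

```bash
python3 - <<'E'
from h import *
im,d,M=cap('wrist','w3');P=cloud('wrist',d,M)
for n,g,zt in [('A',(.622,.042),.075),('base',(.631,.28),.060)]: print(n,fit(P,g,zt,yaw0=0),fit(P,g,zt,yaw0=0,band=(.003,.003)))
print(bot.read_state()['position'])
E
```

```text
A ([np.float64(0.6226), np.float64(0.0431), np.float64(-6.8), np.float64(14.5)], 1212) ([np.float64(0.6225), np.float64(0.0431), np.float64(-6.8), np.float64(14.5)], 1026)
base ([np.float64(0.6316), np.float64(0.2824), np.float64(2.5), np.float64(14.6)], 1131) ([np.float64(0.6316), np.float64(0.2822), np.float64(2.4), np.float64(14.6)], 946)
[0.55241123 0.15046149 0.2515106 ]
```

Call:
move_arm(increments=[{"xyz": [-23,-36,0],"roll": 0,"grip": 45},{"xyz": [-23,-36,0],"roll": 0,"grip": 45},{"xyz": [-24,-36,0],"roll": 0,"grip": 45},{"xyz": [0,0,0],"roll": 0.115,"grip": 45},{"xyz": [0,0,20],"roll": 0,"grip": 45}])

```text
time_s: 20.33
position: [0.6251, 0.0428, 0.2348]
tcp_rot: [[-0.992, 0.123, 0.011], [0.123, 0.992, -0.001], [-0.011, -0.0, -1.0]]
force: [0.8, -0.2, -0.9]
opening: 0.512
grasp_force: 0.0
```

Call:
move_arm(increments=[{"xyz": [0,0,30],"roll": 0,"grip": 45},{"xyz": [0,0,30],"roll": 0,"grip": 45},{"xyz": [0,0,20],"roll": 0,"grip": 45},{"xyz": [0,0,0],"roll": 0,"grip": 45},{"xyz": [0,0,0],"roll": 0,"grip": 45}])

```text
time_s: 20.75
position: [0.6195, 0.0461, 0.1504]
tcp_rot: [[-0.993, 0.116, -0.002], [0.116, 0.993, 0.0], [0.002, -0.0, -1.0]]
force: [-0.2, -0.5, -0.4]
opening: 0.449
grasp_force: 0.0
```

```bash
python3 - <<'E'
from h import *
im,d,M=cap('side');P=cloud('side',d,M)
im,d,M=cap('wrist','w4');P=cloud('wrist',d,M)
print(fit(P,(.622,.042),.075,yaw0=-5),bot.read_state()['position'])
q=P.reshape(-1,3);q=q[np.isfinite(q[:,0])]
s=q[(q[:,2]>.062)&(q[:,2]<.072)&(np.hypot(q[:,0]-.615,q[:,1]-.043)<.05)]
print(s.mean(0),cv2.minAreaRect((s[:,:2]*1000).astype(np.float32)))
E
```

```text
([np.float64(0.6218), np.float64(0.0434), np.float64(-5.9), np.float64(14.5)], 1936) [0.621096   0.0462486  0.15287987]
[0.61256934 0.04425458 0.06638658] ((614.5557861328125, 43.82042694091797), (13.875357627868652, 86.93012237548828), 83.67567443847656)
```

View pics/w4.png

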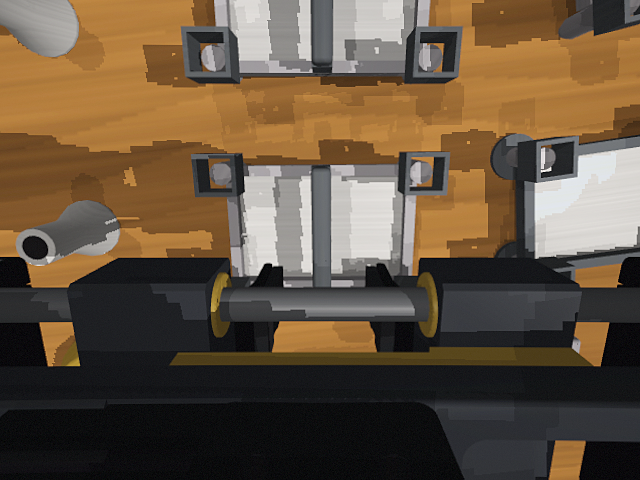

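Call:
move_arm(increments=[{"xyz": [-1,-3,30],"roll": 0,"grip": 45},{"xyz": [0,0,35],"roll": 0,"grip": 45},{"xyz": [0,0,30],"roll": 0,"grip": 45},{"xyz": [0,0,15],"roll": 0,"grip": 45},{"xyz": [0,0,0],"roll": 0,"grip": 45}])

```text
time_s: 21.27
position: [0.6189, 0.0437, 0.0397]
tcp_rot: [[-0.993, 0.115, -0.003], [0.115, 0.993, 0.0], [0.004, -0.0, -1.0]]
force: [-0.9, -0.5, -1.4]
opening: 0.447
grasp_force: 0.0
```

Call:
move_arm(increments=[{"xyz": [0,0,0],"roll": 0,"grip": 45},{"xyz": [0,0,0],"roll": 0,"grip": 0},{"xyz": [0,0,0],"roll": 0,"grip": 0},{"xyz": [0,0,0],"roll": 0,"grip": 0},{"xyz": [0,0,0],"roll": 0,"grip": 0}])

```text
time_s: 21.68
position: [0.6209, 0.0437, 0.0431]
tcp_rot: [[-0.993, 0.114, 0.003], [0.114, 0.993, -0.0], [-0.003, 0.0, -1.0]]
force: [-0.1, -0.5, 0.2]
opening: 0.231
grasp_force: 0.0
```

Call:
move_arm(increments=[{"xyz": [0,0,0],"roll": 0,"grip": 0},{"xyz": [0,0,0],"roll": 0,"grip": 0},{"xyz": [0,0,0],"roll": 0,"grip": 0},{"xyz": [0,0,0],"roll": 0,"grip": 0}])

```text
time_s: 22.02
position: [0.6205, 0.0438, 0.0425]
tcp_rot: [[-0.993, 0.114, 0.001], [0.114, 0.993, -0.0], [-0.001, 0.0, -1.0]]
force: [-0.5, 0.3, 6.3]
opening: 0.154
grasp_force: 30.0
```

Call:
move_arm(increments=[{"xyz": [0,0,-15],"roll": 0,"grip": 0},{"xyz": [0,0,-30],"roll": 0,"grip": 0},{"xyz": [0,0,-40],"roll": 0,"grip": 0},{"xyz": [0,0,-35],"roll": 0,"grip": 0},{"xyz": [0,0,0],"roll": -0.074,"grip": 0}])

```text
time_s: 22.43
position: [0.6241, 0.0433, 0.168]
tcp_rot: [[-0.999, 0.04, 0.012], [0.039, 0.999, -0.001], [-0.012, -0.001, -1.0]]
force: [2.6, 0.5, -4.1]
opening: 0.156
grasp_force: 30.0
```

Call:
move_arm(increments=[{"xyz": [0,0,0],"roll": -0.074,"grip": 0},{"xyz": [-2,25,0],"roll": 0,"grip": 0},{"xyz": [-3,38,0],"roll": 0,"grip": 0},{"xyz": [-3,38,0],"roll": 0,"grip": 0},{"xyz": [-3,38,0],"roll": 0,"grip": 0}])

```text
time_s: 22.85
position: [0.6247, 0.1837, 0.1597]
tcp_rot: [[-0.999, -0.032, -0.004], [-0.032, 1.0, -0.001], [0.004, -0.0, -1.0]]
force: [1.6, -0.9, -4.8]
opening: 0.155
grasp_force: 30.0
```

Call:
move_arm(increments=[{"xyz": [-2,38,0],"roll": 0,"grip": 0},{"xyz": [-2,38,0],"roll": 0,"grip": 0},{"xyz": [-2,24,0],"roll": 0,"grip": 0},{"xyz": [0,0,0],"roll": 0,"grip": 0},{"xyz": [0,0,0],"roll": 0,"grip": 0}])

```text
time_s: 23.27
position: [0.6271, 0.2845, 0.1594]
tcp_rot: [[-0.999, -0.037, -0.004], [-0.037, 0.999, -0.002], [0.004, -0.001, -1.0]]
force: [-0.0, -0.4, -5.2]
opening: 0.158
grasp_force: 30.0
```

Call:
move_arm(increments=[{"xyz": [0,0,0],"roll": 0,"grip": 0},{"xyz": [0,0,0],"roll": 0,"grip": 0},{"xyz": [0,0,0],"roll": 0,"grip": 0}])

```text
time_s: 23.52
position: [0.6288, 0.2815, 0.161]
tcp_rot: [[-1.0, -0.031, -0.001], [-0.031, 1.0, -0.001], [0.001, -0.001, -1.0]]
force: [0.1, -0.4, -5.2]
opening: 0.157
grasp_force: 30.0
```

```bash
cat >> h.py <<'E'
def gaps(P,c,r,lo,hi):
    q=P.reshape(-1,3);q=q[np.isfinite(q[:,0])]
    return q[(q[:,2]>lo)&(q[:,2]<hi)&(np.hypot(q[:,0]-c[0],q[:,1]-c[1])<r)]
def go(p,yaw,tgt):
    "world target (x,y,z) -> tool-frame shift mm at tool yaw deg (0: x=-X,y=+Y,z=-Z)"
    a=np.radians(yaw);d=(np.array(tgt)-np.array(p))*1000
    return np.round([-d[0]*np.cos(a)-d[1]*np.sin(a),-d[0]*np.sin(a)+d[1]*np.cos(a),-d[2]],1)
def pose():
    s=bot.read_state();R=np.array(s['tcp_rot']);return np.round(s['position'],4),round(np.degrees(np.arctan2(-R[0,1],R[1,1])),2)
E
python3 - <<'E'
from h import *
p,y=pose();print(p,y)
im,d,M=cap('wrist','w5');P=cloud('wrist',d,M)
print(fit(P,p,p[2]+.032,yaw0=2)); print(go(p,y,(.6315,.2822,.088)))
E
```

```text
[0.6288 0.2815 0.161 ] 1.8
([np.float64(0.631), np.float64(0.2811), np.float64(1.9), np.float64(14.6)], 7619)
[-2.7  0.6 73. ]
```

Call:
move_arm(increments=[{"xyz": [-1,1,25],"roll": 0,"grip": 0},{"xyz": [0,0,20],"roll": 0,"grip": 0},{"xyz": [0,0,6],"roll": 0,"grip": 0},{"xyz": [0,0,0],"roll": 0,"grip": 0},{"xyz": [0,0,0],"roll": 0,"grip": 0}])

```text
time_s: 23.98
position: [0.6302, 0.2836, 0.1107]
tcp_rot: [[-0.999, -0.032, -0.0], [-0.032, 0.999, -0.0], [0.0, -0.0, -1.0]]
force: [1.7, 0.6, -4.3]
opening: 0.158
grasp_force: 30.0
```

Call:
move_arm(increments=[{"xyz": [0,0,4],"roll": 0,"grip": 0},{"xyz": [0,0,4],"roll": 0,"grip": 0},{"xyz": [0,0,3],"roll": 0,"grip": 0},{"xyz": [0,0,0],"roll": 0,"grip": 0}])

```text
time_s: 24.32
position: [0.6296, 0.2841, 0.0993]
tcp_rot: [[-0.999, -0.033, -0.001], [-0.033, 0.999, -0.0], [0.001, -0.0, -1.0]]
force: [-0.5, 0.9, -4.8]
opening: 0.156
grasp_force: 30.0
```

Call:
move_arm(increments=[{"xyz": [0,0,3],"roll": 0,"grip": 0},{"xyz": [0,0,3],"roll": 0,"grip": 0},{"xyz": [0,0,3],"roll": 0,"grip": 0},{"xyz": [0,0,0],"roll": 0,"grip": 0},{"xyz": [0,0,0],"roll": 0,"grip": 0}])

```text
time_s: 24.73
position: [0.6297, 0.2841, 0.0901]
tcp_rot: [[-0.999, -0.033, -0.001], [-0.033, 0.999, -0.0], [0.001, -0.0, -1.0]]
force: [0.2, 0.5, -4.7]
opening: 0.153
grasp_force: 30.0
```

Call:
move_arm(increments=[{"xyz": [0,0,2],"roll": 0,"grip": 0},{"xyz": [0,0,1],"roll": 0,"grip": 0},{"xyz": [0,0,0],"roll": 0,"grip": 0},{"xyz": [0,0,0],"roll": 0,"grip": 0}])

```text
time_s: 25.07
position: [0.6301, 0.2842, 0.0877]
tcp_rot: [[-0.999, -0.033, 0.0], [-0.033, 0.999, 0.0], [-0.0, 0.0, -1.0]]
force: [0.4, -0.1, -4.2]
opening: 0.157
grasp_force: 30.0
```

Call:
move_arm(increments=[{"xyz": [0,0,0],"roll": 0,"grip": 45},{"xyz": [0,0,0],"roll": 0,"grip": 45},{"xyz": [0,0,0],"roll": 0,"grip": 45},{"xyz": [0,0,0],"roll": 0,"grip": 45},{"xyz": [0,0,0],"roll": 0,"grip": 45}])

```text
time_s: 25.48
position: [0.6304, 0.2843, 0.0882]
tcp_rot: [[-0.999, -0.033, 0.001], [-0.033, 0.999, 0.0], [-0.001, 0.0, -1.0]]
force: [0.6, -1.1, 0.4]
opening: 0.414
grasp_force: 0.0
```

Call:
move_arm(increments=[{"xyz": [0,0,-10],"roll": 0,"grip": 45},{"xyz": [0,0,-30],"roll": 0,"grip": 45},{"xyz": [0,0,-40],"roll": 0,"grip": 45},{"xyz": [0,0,-40],"roll": 0,"grip": 45},{"xyz": [0,0,-40],"roll": 0,"grip": 45}])

```text
time_s: 25.9
position: [0.6296, 0.2841, 0.2499]
tcp_rot: [[-0.999, -0.033, -0.0], [-0.033, 0.999, -0.0], [0.0, -0.0, -1.0]]
force: [0.3, 0.1, 0.1]
opening: 0.446
grasp_force: 0.0
```

Call:
move_arm(increments=[{"xyz": [40,-5,0],"roll": 0.032,"grip": 45},{"xyz": [40,-30,0],"roll": 0,"grip": 45},{"xyz": [0,-30,0],"roll": 0,"grip": 45},{"xyz": [0,0,0],"roll": 0,"grip": 45},{"xyz": [0,0,0],"roll": 0,"grip": 45}])

```text
time_s: 26.32
position: [0.557, 0.2219, 0.249]
tcp_rot: [[-1.0, 0.001, 0.002], [0.001, 1.0, 0.001], [-0.002, 0.001, -1.0]]
force: [0.2, -0.3, 0.7]
opening: 0.449
grasp_force: 0.0
```

```bash
python3 - <<'E'
from h import *
p,y=pose();print(p,y)
im,d,M=cap('wrist','w6');P=cloud('wrist',d,M)
for n,g,zt in [('seated',(.631,.281),.120),('B',(.457,.063),.075),('C',(.44,.312),.075)]: print(n,fit(P,g,zt,yaw0=0))
f=fit(P,(.631,.281),.120,yaw0=0)[0];a=np.radians(f[2]);R=np.array([[np.cos(a),-np.sin(a)],[np.sin(a),np.cos(a)]])
for c in C4@R.T+np.array(f[:2]):
    s=gaps(P,c,.02,.105,.135);print(c.round(3),len(s),np.percentile(s[:,2],[50,80,95]).round(4) if len(s) else '')
for cam in ['scene','side']:
    im,d,M=cap(cam,cam+'6');P=cloud(cam,d,M)
    for n,g,zt in [('seated',(.631,.281),.120),('B',(.457,.063),.075),('C',(.44,.312),.075)]: print(cam,n,fit(P,g,zt))
E
```

```text
[0.557  0.2219 0.249 ] -0.05
seated ([np.float64(0.6258), np.float64(0.2836), np.float64(3.3), np.float64(13.5)], 1158)
B ([np.float64(0.4559), np.float64(0.0638), np.float64(-6.7), np.float64(14.6)], 2669)
C ([np.float64(0.4405), np.float64(0.3129), np.float64(5.8), np.float64(14.5)], 2166)
[0.669 0.356] 0 
[0.677 0.216] 428 [0.115  0.1197 0.1207]
[0.575 0.351] 739 [0.1152 0.1197 0.1205]
[0.583 0.211] 776 [0.1185 0.12   0.1207]
scene seated ([np.float64(0.6321), np.float64(0.2853), np.float64(2.1), np.float64(15.3)], 835)
scene B ([np.float64(0.457), np.float64(0.0644), np.float64(-6.8), np.float64(15.6)], 557)
scene C ([np.float64(0.4399), np.float64(0.3142), np.float64(6.6), np.float64(16.3)], 675)
side seated ([np.float64(0.6326), np.float64(0.2824), np.float64(2.1), np.float64(15.0)], 215)
side B ([np.float64(0.4562), np.float64(0.0609), np.float64(-6.7), np.float64(14.8)], 211)
side C ([np.float64(0.4399), np.float64(0.311), np.float64(6.0), np.float64(16.1)], 209)
```

View pics/w6.png

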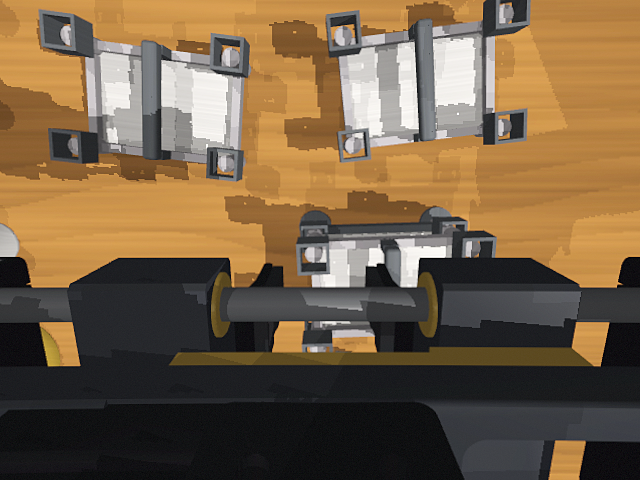

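Call:
move_arm(increments=[{"xyz": [29,23,0],"roll": 0,"grip": 45},{"xyz": [29,23,0],"roll": 0,"grip": 45},{"xyz": [29,23,0],"roll": 0,"grip": 45},{"xyz": [29,23,0],"roll": -0.108,"grip": 45},{"xyz": [0,0,20],"roll": 0,"grip": 45}])

```text
time_s: 26.88
position: [0.4376, 0.3199, 0.2304]
tcp_rot: [[-0.993, -0.118, 0.003], [-0.118, 0.993, 0.005], [-0.003, 0.004, -1.0]]
force: [1.1, -0.4, -0.2]
opening: 0.45
grasp_force: 0.0
```

Call:
move_arm(increments=[{"xyz": [0,0,30],"roll": 0,"grip": 45},{"xyz": [0,0,30],"roll": 0,"grip": 45},{"xyz": [0,0,20],"roll": 0,"grip": 45},{"xyz": [0,0,0],"roll": 0,"grip": 45},{"xyz": [0,0,0],"roll": 0,"grip": 45}])

```text
time_s: 27.3
position: [0.4406, 0.3152, 0.1466]
tcp_rot: [[-0.994, -0.11, -0.002], [-0.11, 0.994, -0.001], [0.002, -0.001, -1.0]]
force: [0.5, -0.4, 0.7]
opening: 0.452
grasp_force: 0.0
```

Call:
move_arm(increments=[{"xyz": [0,0,0],"roll": 0,"grip": 45},{"xyz": [0,0,0],"roll": 0,"grip": 45}])

```text
time_s: 27.47
position: [0.4422, 0.3155, 0.1491]
tcp_rot: [[-0.994, -0.109, 0.003], [-0.109, 0.994, 0.001], [-0.003, 0.001, -1.0]]
force: [-0.5, 0.2, -0.2]
opening: 0.449
grasp_force: 0.0
```

```bash
python3 - <<'E'
from h import *
p,y=pose();print(p,y)
im,d,M=cap('wrist','w7');P=cloud('wrist',d,M)
f=fit(P,(.44,.313),.075,yaw0=6);print(f,go(p,y,(f[0][0],f[0][1],.043)))
E
```

```text
[0.4422 0.3155 0.1491] 6.27
([np.float64(0.438), np.float64(0.3128), np.float64(6.5), np.float64(16.1)], 2440) [  4.5  -2.2 106.1]
```

Call:
move_arm(increments=[{"xyz": [2.5,-2.5,30],"roll": 0,"grip": 45},{"xyz": [0,0,35],"roll": 0,"grip": 45},{"xyz": [0,0,28],"roll": 0,"grip": 45},{"xyz": [0,0,13],"roll": 0,"grip": 45},{"xyz": [0,0,0],"roll": 0,"grip": 45}])

```text
time_s: 27.93
position: [0.4375, 0.3113, 0.0398]
tcp_rot: [[-0.994, -0.109, -0.004], [-0.109, 0.994, -0.002], [0.004, -0.001, -1.0]]
force: [-0.1, 0.2, 0.1]
opening: 0.446
grasp_force: 0.0
```

Call:
move_arm(increments=[{"xyz": [0,0,0],"roll": 0,"grip": 45},{"xyz": [0,0,0],"roll": 0,"grip": 0},{"xyz": [0,0,0],"roll": 0,"grip": 0},{"xyz": [0,0,0],"roll": 0,"grip": 0},{"xyz": [0,0,0],"roll": 0,"grip": 0}])

```text
time_s: 28.35
position: [0.4393, 0.3122, 0.0427]
tcp_rot: [[-0.994, -0.109, 0.002], [-0.109, 0.994, 0.001], [-0.002, 0.001, -1.0]]
force: [0.3, -0.6, -0.9]
opening: 0.233
grasp_force: 0.0
```

Call:
move_arm(increments=[{"xyz": [0,0,0],"roll": 0,"grip": 0},{"xyz": [0,0,0],"roll": 0,"grip": 0},{"xyz": [0,0,0],"roll": 0,"grip": 0},{"xyz": [0,0,0],"roll": 0,"grip": 0}])

```text
time_s: 28.68
position: [0.4392, 0.3128, 0.0425]
tcp_rot: [[-0.994, -0.109, 0.002], [-0.109, 0.994, 0.002], [-0.002, 0.001, -1.0]]
force: [-1.1, 1.9, 5.7]
opening: 0.157
grasp_force: 30.0
```

Call:
move_arm(increments=[{"xyz": [0,0,-15],"roll": 0,"grip": 0},{"xyz": [0,0,-35],"roll": 0,"grip": 0},{"xyz": [0,0,-40],"roll": 0,"grip": 0},{"xyz": [0,0,-40],"roll": 0,"grip": 0},{"xyz": [0,0,-30],"roll": 0.073,"grip": 0}])

```text
time_s: 29.1
position: [0.438, 0.3114, 0.2031]
tcp_rot: [[-0.999, -0.035, -0.0], [-0.035, 0.999, -0.001], [0.001, -0.001, -1.0]]
force: [1.4, 0.5, -6.2]
opening: 0.156
grasp_force: 30.0
```

Call:
move_arm(increments=[{"xyz": [0,0,0],"roll": 0,"grip": 0},{"xyz": [0,0,0],"roll": 0,"grip": 0},{"xyz": [0,0,0],"roll": 0,"grip": 0}])

```text
time_s: 29.35
position: [0.4364, 0.3108, 0.1994]
tcp_rot: [[-0.999, -0.037, -0.005], [-0.037, 0.999, -0.003], [0.005, -0.002, -1.0]]
force: [-0.0, -1.4, -6.5]
opening: 0.155
grasp_force: 30.0
```

```bash
python3 - <<'E'
from h import *
p,y=pose();print(p,y)
print(go(p,y,(.632,.2838,.148)))
im,d,M=cap('wrist','w8');P=cloud('wrist',d,M)
print(fit(P,p,p[2]+.032,yaw0=2))
E
```

```text
[0.4364 0.3108 0.1994] 2.13
[-194.5  -34.3   51.4]
([np.float64(0.4368), np.float64(0.3102), np.float64(2.2), np.float64(14.6)], 7656)
```

Call:
move_arm(increments=[{"xyz": [-25,-5,0],"roll": 0,"grip": 0},{"xyz": [-34,-6,0],"roll": 0,"grip": 0},{"xyz": [-38,-7,0],"roll": 0,"grip": 0},{"xyz": [-38,-7,0],"roll": 0,"grip": 0},{"xyz": [-34,-6,0],"roll": 0,"grip": 0}])

```text
time_s: 29.82
position: [0.609, 0.2858, 0.1975]
tcp_rot: [[-0.999, -0.036, -0.006], [-0.036, 0.999, -0.002], [0.006, -0.002, -1.0]]
force: [0.4, 0.5, -5.1]
opening: 0.158
grasp_force: 30.0
```

Call:
move_arm(increments=[{"xyz": [-25,-3,0],"roll": 0,"grip": 0},{"xyz": [0,0,0],"roll": 0,"grip": 0},{"xyz": [0,0,0],"roll": 0,"grip": 0},{"xyz": [0,0,0],"roll": 0,"grip": 0},{"xyz": [0,0,0],"roll": 0,"grip": 0}])

```text
time_s: 30.23
position: [0.6311, 0.2848, 0.199]
tcp_rot: [[-0.999, -0.037, -0.006], [-0.037, 0.999, -0.001], [0.006, -0.001, -1.0]]
force: [-0.3, 0.9, -5.5]
opening: 0.155
grasp_force: 30.0
```

```bash
python3 - <<'E'
from h import *
for i in range(3): bot.capture('wrist')
p,y=pose();print(p,y);print(go(p,y,(.6315,.2838,.1475)))
E
```

```text
[0.6324 0.2853 0.2012] 2.13
[ 1.  -1.5 53.7]
```

Call:
move_arm(increments=[{"xyz": [0.5,-1.5,15],"roll": 0,"grip": 0},{"xyz": [0,0,12],"roll": 0,"grip": 0},{"xyz": [0,0,7],"roll": 0,"grip": 0},{"xyz": [0,0,0],"roll": 0,"grip": 0},{"xyz": [0,0,0],"roll": 0,"grip": 0}])

```text
time_s: 30.8
position: [0.6325, 0.2834, 0.1667]
tcp_rot: [[-0.999, -0.036, -0.002], [-0.036, 0.999, -0.0], [0.002, -0.0, -1.0]]
force: [-0.1, -0.2, -6.1]
opening: 0.156
grasp_force: 30.0
```

Call:
move_arm(increments=[{"xyz": [0,0,3],"roll": 0,"grip": 0},{"xyz": [0,0,3],"roll": 0,"grip": 0},{"xyz": [0,0,3],"roll": 0,"grip": 0},{"xyz": [0,0,0],"roll": 0,"grip": 0}])

```text
time_s: 31.13
position: [0.6328, 0.2833, 0.158]
tcp_rot: [[-0.999, -0.036, -0.001], [-0.036, 0.999, -0.0], [0.001, -0.0, -1.0]]
force: [0.2, -0.3, -5.5]
opening: 0.154
grasp_force: 30.0
```

Call:
move_arm(increments=[{"xyz": [0,0,3],"roll": 0,"grip": 0},{"xyz": [0,0,3],"roll": 0,"grip": 0},{"xyz": [0,0,2],"roll": 0,"grip": 0},{"xyz": [0,0,0],"roll": 0,"grip": 0},{"xyz": [0,0,0],"roll": 0,"grip": 0}])

```text
time_s: 31.55
position: [0.633, 0.2834, 0.1502]
tcp_rot: [[-0.999, -0.036, -0.001], [-0.036, 0.999, -0.0], [0.001, -0.0, -1.0]]
force: [-0.2, -0.2, -6.4]
opening: 0.157
grasp_force: 30.0
```

Call:
move_arm(increments=[{"xyz": [0,0,2],"roll": 0,"grip": 0},{"xyz": [0,0,1],"roll": 0,"grip": 0},{"xyz": [0,0,0],"roll": 0,"grip": 0},{"xyz": [0,0,0],"roll": 0,"grip": 0}])

```text
time_s: 31.88
position: [0.6334, 0.2835, 0.1477]
tcp_rot: [[-0.999, -0.036, 0.001], [-0.036, 0.999, 0.0], [-0.001, 0.0, -1.0]]
force: [-0.1, -0.3, -5.5]
opening: 0.157
grasp_force: 30.0
```

Call:
move_arm(increments=[{"xyz": [0,0,0],"roll": 0,"grip": 45},{"xyz": [0,0,0],"roll": 0,"grip": 45},{"xyz": [0,0,0],"roll": 0,"grip": 45},{"xyz": [0,0,0],"roll": 0,"grip": 45},{"xyz": [0,0,0],"roll": 0,"grip": 45}])

```text
time_s: 32.3
position: [0.6337, 0.2836, 0.1484]
tcp_rot: [[-0.999, -0.036, 0.002], [-0.036, 0.999, 0.0], [-0.002, 0.0, -1.0]]
force: [-0.2, 1.4, -0.2]
opening: 0.412
grasp_force: 0.0
```

Call:
move_arm(increments=[{"xyz": [0,0,-10],"roll": 0,"grip": 45},{"xyz": [0,0,-30],"roll": 0,"grip": 45},{"xyz": [0,0,-40],"roll": 0,"grip": 45},{"xyz": [0,0,-30],"roll": 0,"grip": 45},{"xyz": [25,-27,0],"roll": 0.037,"grip": 45}])

```text
time_s: 32.72
position: [0.6182, 0.2603, 0.2673]
tcp_rot: [[-1.0, -0.002, 0.024], [-0.001, 1.0, 0.008], [-0.024, 0.008, -1.0]]
force: [1.3, -0.2, 0.6]
opening: 0.448
grasp_force: 0.0
```

Call:
move_arm(increments=[{"xyz": [26,-28,0],"roll": 0,"grip": 45},{"xyz": [26,-28,0],"roll": 0,"grip": 45},{"xyz": [26,-28,0],"roll": 0,"grip": 45},{"xyz": [26,-28,0],"roll": 0,"grip": 45},{"xyz": [26,-28,0],"roll": 0,"grip": 45}])

```text
time_s: 33.13
position: [0.4779, 0.1147, 0.2585]
tcp_rot: [[-1.0, 0.0, 0.002], [0.0, 1.0, -0.0], [-0.002, -0.0, -1.0]]
force: [0.2, -0.9, 0.4]
opening: 0.45
grasp_force: 0.0
```

Call:
move_arm(increments=[{"xyz": [25,-28,0],"roll": 0,"grip": 45},{"xyz": [23,-23,0],"roll": 0,"grip": 45},{"xyz": [0,0,0],"roll": 0,"grip": 45},{"xyz": [0,0,0],"roll": 0,"grip": 45}])

```text
time_s: 33.47
position: [0.4306, 0.0639, 0.2586]
tcp_rot: [[-1.0, 0.004, 0.002], [0.004, 1.0, 0.0], [-0.002, 0.0, -1.0]]
force: [-0.5, 1.1, -0.4]
opening: 0.451
grasp_force: 0.0
```

```bash
python3 - <<'E'
from h import *
p,y=pose();print(p,y)
im,d,M=cap('wrist','w9');P=cloud('wrist',d,M);print(fit(P,(.457,.063),.075,yaw0=-5))
for cam in ['scene','side']:
    im,d,M=cap(cam,cam+'9');P=cloud(cam,d,M)
    print(cam,fit(P,(.632,.283),.180),fit(P,(.457,.063),.075))
    for c in C4@np.array([[1,.037],[-.037,1]])+np.array([.632,.2838]):
        s=gaps(P,c,.02,.165,.195);print(c.round(3),len(s),np.percentile(s[:,2],[50,80,95]).round(4) if len(s) else '')
E
```

```text
[0.4306 0.0639 0.2586] -0.2
([np.float64(0.454), np.float64(0.0625), np.float64(-6.9), np.float64(14.5)], 1178)
scene ([np.float64(0.6336), np.float64(0.2842), np.float64(2.3), np.float64(15.2)], 962) ([np.float64(0.4566), np.float64(0.0646), np.float64(-6.5), np.float64(15.6)], 583)
[0.676 0.356] 437 [0.1762 0.1808 0.1819]
[0.682 0.216] 411 [0.1756 0.1805 0.1817]
[0.582 0.352] 380 [0.1765 0.1805 0.1818]
[0.588 0.212] 368 [0.1758 0.1803 0.1814]
side ([np.float64(0.6337), np.float64(0.2814), np.float64(2.1), np.float64(15.1)], 241) ([np.float64(0.4564), np.float64(0.0609), np.float64(-6.9), np.float64(14.7)], 225)
[0.676 0.356] 102 [0.1735 0.1777 0.18  ]
[0.682 0.216] 125 [0.1739 0.1778 0.1795]
[0.582 0.352] 96 [0.1741 0.1775 0.179 ]
[0.588 0.212] 127 [0.1738 0.1771 0.1786]
```

View pics/scene9.png

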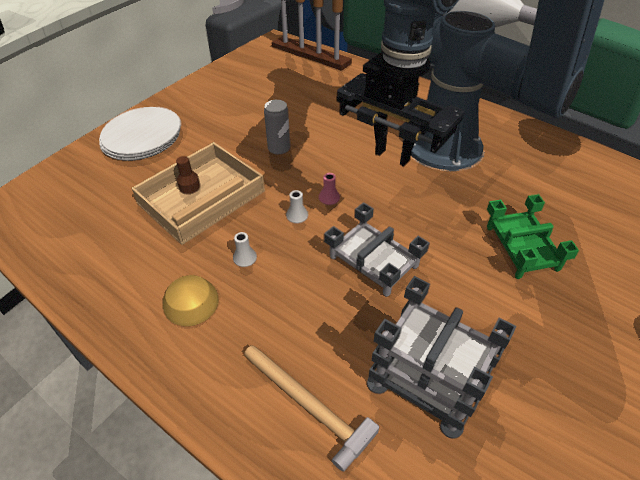

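Call:
move_arm(increments=[{"xyz": [-25.5,-1,10],"roll": 0,"grip": 45},{"xyz": [0,0,30],"roll": 0.115,"grip": 45},{"xyz": [0,0,35],"roll": 0,"grip": 45},{"xyz": [0,0,20],"roll": 0,"grip": 45},{"xyz": [0,0,10],"roll": 0,"grip": 45}])

```text
time_s: 34.03
position: [0.456, 0.0647, 0.1497]
tcp_rot: [[-0.993, 0.114, -0.004], [0.114, 0.993, 0.001], [0.005, 0.0, -1.0]]
force: [-0.6, -0.3, -0.3]
opening: 0.452
grasp_force: 0.0
```

Call:
move_arm(increments=[{"xyz": [0,0,0],"roll": 0,"grip": 45},{"xyz": [0,0,0],"roll": 0,"grip": 45},{"xyz": [0,0,0],"roll": 0,"grip": 45},{"xyz": [0,0,0],"roll": 0,"grip": 45}])

```text
time_s: 34.37
position: [0.4578, 0.0639, 0.1535]
tcp_rot: [[-0.993, 0.115, 0.003], [0.115, 0.993, -0.0], [-0.003, 0.0, -1.0]]
force: [0.1, -0.4, 0.4]
opening: 0.449
grasp_force: 0.0
```

```bash
python3 - <<'E'
from h import *
p,y=pose();print(p,y)
im,d,M=cap('wrist','w10');P=cloud('wrist',d,M);f=fit(P,(.457,.063),.075,yaw0=-5);print(f,go(p,y,(.4563,.063,.043)))
s=gaps(P,(.45,.063),.045,.062,.072);print(s.mean(0),cv2.minAreaRect((s[:,:2]*1000).astype(np.float32)))
E
```

```text
[0.4578 0.0639 0.1535] -6.59
([np.float64(0.4545), np.float64(0.0633), np.float64(-6.6), np.float64(14.6)], 2100) [  1.4  -1.1 110.5]
[0.44797738 0.06389644 0.06641726] ((450.0159606933594, 63.562416076660156), (14.024312019348145, 89.55982971191406), 83.15174865722656)
```

Call:
move_arm(increments=[{"xyz": [1.5,-0.5,30],"roll": 0,"grip": 45},{"xyz": [0,0,35],"roll": 0,"grip": 45},{"xyz": [0,0,30],"roll": 0,"grip": 45},{"xyz": [0,0,15],"roll": 0,"grip": 45},{"xyz": [0,0,0],"roll": 0,"grip": 45}])

```text
time_s: 34.83
position: [0.4538, 0.0634, 0.0406]
tcp_rot: [[-0.993, 0.116, -0.004], [0.116, 0.993, 0.0], [0.004, -0.0, -1.0]]
force: [-0.1, -0.5, -0.6]
opening: 0.452
grasp_force: 0.0
```

Call:
move_arm(increments=[{"xyz": [0,0,0],"roll": 0,"grip": 45},{"xyz": [0,0,0],"roll": 0,"grip": 0},{"xyz": [0,0,0],"roll": 0,"grip": 0},{"xyz": [0,0,0],"roll": 0,"grip": 0},{"xyz": [0,0,0],"roll": 0,"grip": 0}])

```text
time_s: 35.25
position: [0.4558, 0.0633, 0.0436]
tcp_rot: [[-0.993, 0.115, 0.002], [0.115, 0.993, -0.0], [-0.002, 0.0, -1.0]]
force: [-0.6, -0.2, -0.0]
opening: 0.233
grasp_force: 0.0
```

Call:
move_arm(increments=[{"xyz": [0,0,0],"roll": 0,"grip": 0},{"xyz": [0,0,0],"roll": 0,"grip": 0},{"xyz": [0,0,0],"roll": 0,"grip": 0},{"xyz": [0,0,0],"roll": 0,"grip": 0}])

```text
time_s: 35.58
position: [0.4555, 0.0634, 0.0433]
tcp_rot: [[-0.993, 0.116, 0.002], [0.116, 0.993, -0.0], [-0.002, 0.0, -1.0]]
force: [-0.5, 0.8, 6.5]
opening: 0.156
grasp_force: 30.0
```

Call:
move_arm(increments=[{"xyz": [0,0,-15],"roll": 0,"grip": 0},{"xyz": [0,0,-35],"roll": 0,"grip": 0},{"xyz": [0,0,-40],"roll": 0,"grip": 0},{"xyz": [0,0,-40],"roll": 0,"grip": 0},{"xyz": [0,0,-40],"roll": 0,"grip": 0}])

```text
time_s: 36.0
position: [0.4533, 0.0635, 0.2134]
tcp_rot: [[-0.993, 0.116, -0.003], [0.116, 0.993, 0.0], [0.003, -0.0, -1.0]]
force: [0.8, 0.1, -6.4]
opening: 0.155
grasp_force: 30.0
```

Call:
move_arm(increments=[{"xyz": [0,0,-35],"roll": -0.0765,"grip": 0},{"xyz": [0,0,-16],"roll": -0.0765,"grip": 0},{"xyz": [0,0,0],"roll": 0,"grip": 0},{"xyz": [0,0,0],"roll": 0,"grip": 0},{"xyz": [0,0,0],"roll": 0,"grip": 0}])

```text
time_s: 36.42
position: [0.4528, 0.0635, 0.2614]
tcp_rot: [[-0.999, -0.035, -0.005], [-0.035, 0.999, 0.001], [0.005, 0.001, -1.0]]
force: [0.3, -0.6, -6.2]
opening: 0.157
grasp_force: 30.0
```

```bash
python3 - <<'E'
from h import *
bot.capture('wrist')
p,y=pose();print(p,y)
print(go(p,y,(.634,.2835,.208)))
im,d,M=cap('wrist','w11');P=cloud('wrist',d,M)
print(fit(P,p,p[2]+.032,yaw0=2))
E
```

```text
[0.4528 0.0635 0.2611] 2.05
[-189.   213.4   53.1]
([np.float64(0.4534), np.float64(0.0629), np.float64(2.0), np.float64(14.7)], 7227)
```

Call:
move_arm(increments=[{"xyz": [-15,17,0],"roll": 0,"grip": 0},{"xyz": [-27,30,0],"roll": 0,"grip": 0},{"xyz": [-27,30,0],"roll": 0,"grip": 0},{"xyz": [-27,30,0],"roll": 0,"grip": 0},{"xyz": [-27,30,0],"roll": 0,"grip": 0}])

```text
time_s: 36.93
position: [0.5727, 0.206, 0.2608]
tcp_rot: [[-0.999, -0.036, -0.005], [-0.036, 0.999, -0.001], [0.005, -0.001, -1.0]]
force: [1.6, 0.2, -4.5]
opening: 0.156
grasp_force: 30.0
```

Call:
move_arm(increments=[{"xyz": [-27,30,0],"roll": 0,"grip": 0},{"xyz": [-24,29,0],"roll": 0,"grip": 0},{"xyz": [-14.5,18,0],"roll": 0,"grip": 0},{"xyz": [0,0,0],"roll": 0,"grip": 0},{"xyz": [0,0,0],"roll": 0,"grip": 0}])

```text
time_s: 37.35
position: [0.6344, 0.2849, 0.2594]
tcp_rot: [[-0.999, -0.038, -0.006], [-0.038, 0.999, -0.002], [0.006, -0.002, -1.0]]
force: [-0.3, -0.0, -5.8]
opening: 0.159
grasp_force: 30.0
```

Call:
move_arm(increments=[{"xyz": [0,0,0],"roll": 0,"grip": 0},{"xyz": [0,0,0],"roll": 0,"grip": 0},{"xyz": [0,0,0],"roll": 0,"grip": 0},{"xyz": [0,0,0],"roll": 0,"grip": 0}])

```text
time_s: 37.68
position: [0.635, 0.2832, 0.2637]
tcp_rot: [[-0.999, -0.036, -0.0], [-0.036, 0.999, -0.0], [0.0, -0.0, -1.0]]
force: [0.2, 0.2, -4.7]
opening: 0.156
grasp_force: 30.0
```

```bash
python3 - <<'E'
from h import *
p,y=pose();print(p,y);print(go(p,y,(.6334,.284,.2085)))
for cam in ['scene','side']:
    im,d,M=cap(cam,cam+'12');P=cloud(cam,d,M)
    print(cam,'held',fit(P,p,p[2]+.032),'top',fit(P,(.634,.2835),.180))
E
```

```text
[0.635  0.2832 0.2637] 2.06
[ 1.6  0.9 55.2]
scene held ([np.float64(0.638), np.float64(0.283), np.float64(3.0), np.float64(16.3)], 979) top ([np.float64(0.6329), np.float64(0.2849), np.float64(2.1), np.float64(15.0)], 527)
side held ([np.float64(0.636), np.float64(0.2811), np.float64(2.0), np.float64(16.9)], 209) top ([np.float64(0.6341), np.float64(0.2814), np.float64(2.0), np.float64(14.5)], 186)
```

Call:
move_arm(increments=[{"xyz": [1.5,0.5,15],"roll": 0,"grip": 0},{"xyz": [0,0,14],"roll": 0,"grip": 0},{"xyz": [0,0,7],"roll": 0,"grip": 0},{"xyz": [0,0,0],"roll": 0,"grip": 0},{"xyz": [0,0,0],"roll": 0,"grip": 0}])

```text
time_s: 38.2
position: [0.6338, 0.2844, 0.2274]
tcp_rot: [[-0.999, -0.037, -0.001], [-0.037, 0.999, -0.0], [0.001, -0.0, -1.0]]
force: [0.0, -0.2, -4.6]
opening: 0.157
grasp_force: 30.0
```

Call:
move_arm(increments=[{"xyz": [0,0,3],"roll": 0,"grip": 0},{"xyz": [0,0,3],"roll": 0,"grip": 0},{"xyz": [0,0,3],"roll": 0,"grip": 0},{"xyz": [0,0,0],"roll": 0,"grip": 0}])

```text
time_s: 38.53
position: [0.6336, 0.2845, 0.2181]
tcp_rot: [[-0.999, -0.037, -0.001], [-0.037, 0.999, -0.0], [0.001, -0.0, -1.0]]
force: [0.3, -1.2, -5.6]
opening: 0.157
grasp_force: 30.0
```

Call:
move_arm(increments=[{"xyz": [0,0,3],"roll": 0,"grip": 0},{"xyz": [0,0,3],"roll": 0,"grip": 0},{"xyz": [0,0,1],"roll": 0,"grip": 0},{"xyz": [0,0,0],"roll": 0,"grip": 0},{"xyz": [0,0,0],"roll": 0,"grip": 0}])

```text
time_s: 38.95
position: [0.6338, 0.2847, 0.2114]
tcp_rot: [[-0.999, -0.037, -0.0], [-0.037, 0.999, -0.0], [0.0, -0.0, -1.0]]
force: [0.0, 0.7, -4.7]
opening: 0.154
grasp_force: 30.0
```

Call:
move_arm(increments=[{"xyz": [0,0,2],"roll": 0,"grip": 0},{"xyz": [0,0,1],"roll": 0,"grip": 0},{"xyz": [0,0,0],"roll": 0,"grip": 0},{"xyz": [0,0,0],"roll": 0,"grip": 0}])

```text
time_s: 39.28
position: [0.6339, 0.2846, 0.2085]
tcp_rot: [[-0.999, -0.037, 0.0], [-0.037, 0.999, 0.0], [-0.0, -0.0, -1.0]]
force: [-0.6, 0.4, -5.4]
opening: 0.151
grasp_force: 30.0
```

Call:
move_arm(increments=[{"xyz": [0,0,0],"roll": 0,"grip": 45},{"xyz": [0,0,0],"roll": 0,"grip": 45},{"xyz": [0,0,0],"roll": 0,"grip": 45},{"xyz": [0,0,0],"roll": 0,"grip": 45},{"xyz": [0,0,0],"roll": 0,"grip": 45}])

```text
time_s: 39.7
position: [0.6343, 0.2847, 0.2094]
tcp_rot: [[-0.999, -0.037, 0.001], [-0.037, 0.999, 0.0], [-0.001, 0.0, -1.0]]
force: [-0.0, -1.1, 0.9]
opening: 0.416
grasp_force: 0.0
```

Call:
move_arm(increments=[{"xyz": [0,0,-10],"roll": 0,"grip": 60},{"xyz": [0,0,-30],"roll": 0,"grip": 60},{"xyz": [0,0,-35],"roll": 0,"grip": 60},{"xyz": [0,0,-30],"roll": 0.12,"grip": 60},{"xyz": [0,0,-5],"roll": 0.12,"grip": 60}])

```text
time_s: 40.12
position: [0.6369, 0.2856, 0.3271]
tcp_rot: [[-0.978, 0.207, 0.013], [0.207, 0.978, 0.004], [-0.012, 0.006, -1.0]]
force: [0.9, 0.3, 1.1]
opening: 0.595
grasp_force: 0.0
```

Call:
move_arm(increments=[{"xyz": [0,0,0],"roll": 0.12,"grip": 60},{"xyz": [0,0,0],"roll": 0.12,"grip": 60},{"xyz": [0,0,0],"roll": 0.12,"grip": 60},{"xyz": [0,0,0],"roll": 0.12,"grip": 60},{"xyz": [0,0,0],"roll": 0.12,"grip": 60}])

```text
time_s: 40.53
position: [0.6339, 0.2847, 0.3197]
tcp_rot: [[-0.69, 0.723, 0.001], [0.723, 0.69, 0.0], [-0.001, 0.001, -1.0]]
force: [0.0, -0.3, 0.7]
opening: 0.597
grasp_force: 0.0
```

Call:
move_arm(increments=[{"xyz": [0,0,0],"roll": 0.12,"grip": 60},{"xyz": [0,0,0],"roll": 0.12,"grip": 60},{"xyz": [0,0,0],"roll": 0.12,"grip": 60},{"xyz": [0,0,0],"roll": 0.12,"grip": 60},{"xyz": [0,0,0],"roll": 0.12,"grip": 60}])

```text
time_s: 40.95
position: [0.634, 0.2847, 0.3196]
tcp_rot: [[-0.161, 0.987, 0.001], [0.987, 0.161, 0.0], [0.0, 0.001, -1.0]]
force: [-0.4, 0.5, 0.5]
opening: 0.598
grasp_force: 0.0
```

Call:
move_arm(increments=[{"xyz": [0,0,0],"roll": 0.12,"grip": 60},{"xyz": [-30,-13,0],"roll": 0.011,"grip": 60},{"xyz": [-37,-13,0],"roll": 0,"grip": 60},{"xyz": [-37,-13,0],"roll": 0,"grip": 60},{"xyz": [-37,-13,0],"roll": 0,"grip": 60}])

```text
time_s: 41.37
position: [0.5869, 0.1407, 0.3195]
tcp_rot: [[-0.038, 0.999, 0.001], [0.999, 0.038, -0.0], [-0.0, 0.001, -1.0]]
force: [0.8, -1.0, -0.4]
opening: 0.602
grasp_force: 0.0
```

Call:
move_arm(increments=[{"xyz": [-37,-13,0],"roll": 0,"grip": 60},{"xyz": [-37,-13,15],"roll": 0,"grip": 60},{"xyz": [-37,-13,15],"roll": 0,"grip": 60},{"xyz": [-37,-13,15],"roll": 0,"grip": 60},{"xyz": [-37,-13,15],"roll": 0,"grip": 60}])

```text
time_s: 41.78
position: [0.5293, -0.0461, 0.2598]
tcp_rot: [[-0.037, 0.999, 0.002], [0.999, 0.037, -0.001], [-0.001, 0.002, -1.0]]
force: [0.5, -2.0, 0.4]
opening: 0.598
grasp_force: 0.0
```

Call:
move_arm(increments=[{"xyz": [-37,-10,8],"roll": 0,"grip": 60},{"xyz": [0,0,0],"roll": 0,"grip": 60},{"xyz": [0,0,0],"roll": 0,"grip": 60},{"xyz": [0,0,0],"roll": 0,"grip": 60}])

```text
time_s: 42.12
position: [0.5216, -0.0819, 0.2519]
tcp_rot: [[-0.036, 0.999, 0.001], [0.999, 0.036, 0.0], [0.0, 0.001, -1.0]]
force: [0.6, -0.1, 0.2]
opening: 0.597
grasp_force: 0.0
```

```bash
python3 - <<'E'
from h import *
p,y=pose();print(p,y)
im,d,M=cap('wrist','w13');P=cloud('wrist',d,M)
for n,g in [('pink',(.354,-.127)),('b1',(.443,-.15)),('b2',(.605,-.16))]:
    s=gaps(P,g,.03,.056,.072)
    if len(s): print(n,len(s),s.min(0).round(4),s.max(0).round(4),cv2.minEnclosingCircle((s[:,:2]*1000).astype(np.float32)),go(p,y,tuple(((s.min(0)+s.max(0))/2)[:2])+(.033,)))
print(spots('bell1_mid','wrist',M))
for cam in ['scene','side']:
    im,d,M=cap(cam,cam+'13');P=cloud(cam,d,M)
    print(cam,fit(P,(.634,.2835),.240))
    for c in C4@np.array([[1,.037],[-.037,1]])+np.array([.634,.2838]):
        s=gaps(P,c,.02,.225,.255);print(len(s),np.percentile(s[:,2],[50,80,95]).round(4) if len(s) else '')
E
```

```text
[ 0.5216 -0.0819  0.2519] -87.94
pink 624 [ 0.3365 -0.1356  0.0562] [ 0.3648 -0.1113  0.0663] ((350.50146484375, -125.36235809326172), 14.762109756469727) [ -35.4 -172.3  218.9]
b1 297 [ 0.4284 -0.159   0.056 ] [ 0.4499 -0.1356  0.0662] ((440.7238464355469, -148.73291015625), 13.471414566040039) [-62.4 -84.8 218.9]
b2 2 [ 0.6136 -0.1529  0.0564] [ 0.6159 -0.1503  0.0604] ((614.738037109375, -151.60711669921875), 1.7209041118621826) [-73.   90.6 218.9]
[([0.3583, -0.1203, 0.0348], 0.66), ([0.4417, -0.1368, 0.0209], 0.61), ([0.595, -0.1435, 0.0122], 0.42)]
scene ([np.float64(0.6349), np.float64(0.2853), np.float64(2.3), np.float64(15.2)], 1118)
513 [0.236  0.2406 0.2417]
469 [0.2358 0.2401 0.2415]
445 [0.2361 0.2405 0.2416]
418 [0.2354 0.2403 0.2417]
side ([np.float64(0.6315), np.float64(0.2825), np.float64(3.9), np.float64(14.1)], 91)
3 [0.2323 0.2332 0.2336]
137 [0.2335 0.237  0.2393]
63 [0.2338 0.2359 0.2383]
0
```

View pics/w13.png

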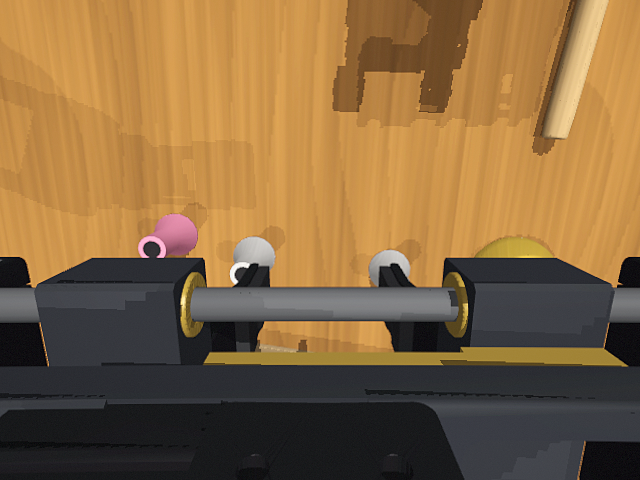

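View pics/side13.png

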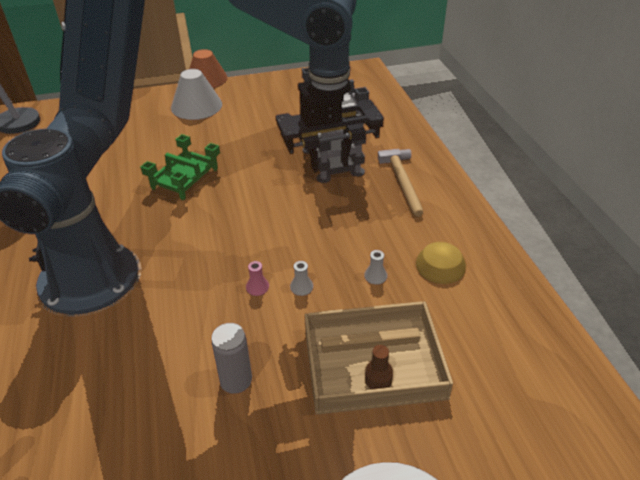

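Call:
move_arm(increments=[{"xyz": [-22,-27,0],"roll": 0,"grip": 60},{"xyz": [-22,-27,10],"roll": 0,"grip": 60},{"xyz": [-21,-27.5,30],"roll": 0,"grip": 60},{"xyz": [0,0,40],"roll": 0,"grip": 60},{"xyz": [0,0,40],"roll": 0,"grip": 60}])

```text
time_s: 42.73
position: [0.4452, -0.1486, 0.1343]
tcp_rot: [[-0.036, 0.999, 0.005], [0.999, 0.036, -0.003], [-0.003, 0.005, -1.0]]
force: [1.3, -0.2, 0.1]
opening: 0.598
grasp_force: 0.0
```

Call:
move_arm(increments=[{"xyz": [0,0,10],"roll": 0,"grip": 60},{"xyz": [0,0,0],"roll": 0,"grip": 60},{"xyz": [0,0,0],"roll": 0,"grip": 60},{"xyz": [0,0,0],"roll": 0,"grip": 60},{"xyz": [0,0,0],"roll": 0,"grip": 60}])

```text
time_s: 43.15
position: [0.4459, -0.148, 0.1252]
tcp_rot: [[-0.038, 0.999, 0.003], [0.999, 0.038, -0.002], [-0.002, 0.003, -1.0]]
force: [-0.1, 0.6, 0.2]
opening: 0.601
grasp_force: 0.0
```

```bash
python3 - <<'E'
from h import *
p,y=pose();print(p,y,go(p,y,(.4425,-.1497,.033)))
for c in ['scene','side']:
    im,d,M=cap(c,c+'14');P=cloud(c,d,M)
    for g in [(.4425,-.15),(.604,-.16)]:
        s=gaps(P,g,.03,.058,.072);print(c,len(s),((s.min(0)+s.max(0))/2).round(4) if len(s) else '')
E
```

```text
[ 0.4459 -0.148   0.1252] -87.81 [-1.6 -3.5 92.2]
scene 114 [ 0.442  -0.1503  0.0637]
scene 142 [ 0.604  -0.1583  0.0633]
side 108 [ 0.442  -0.1514  0.0619]
side 107 [ 0.6045 -0.1618  0.062 ]
```

```bash
python3 -c "
import cv2;cv2.imwrite('pics/c14.png',cv2.resize(cv2.imread('pics/scene14.png')[120:290,200:400],None,fx=3,fy=3))"
```

```text
(no output)
```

View pics/c14.png

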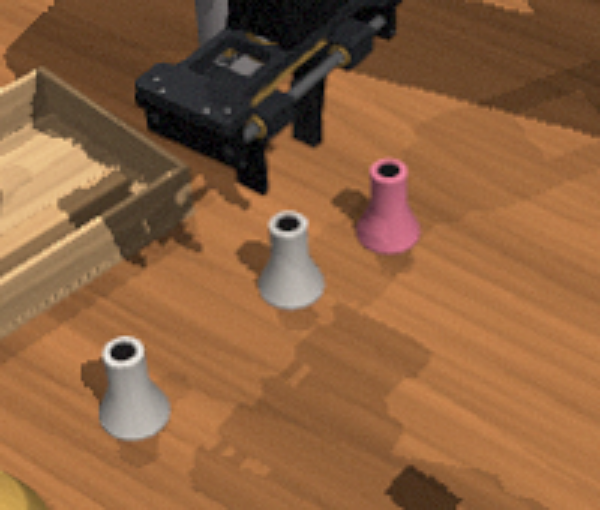

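Call:
move_arm(increments=[{"xyz": [-2,-3.5,20],"roll": 0,"grip": 60},{"xyz": [0,0,30],"roll": 0,"grip": 60},{"xyz": [0,0,28],"roll": 0,"grip": 60},{"xyz": [0,0,14],"roll": 0,"grip": 60},{"xyz": [0,0,0],"roll": 0,"grip": 60}])

```text
time_s: 43.67
position: [0.4401, -0.1493, 0.03]
tcp_rot: [[-0.037, 0.999, -0.003], [0.999, 0.037, 0.002], [0.002, -0.003, -1.0]]
force: [-0.2, -0.6, 0.3]
opening: 0.604
grasp_force: 0.0
```

Call:
move_arm(increments=[{"xyz": [0,0,0],"roll": 0,"grip": 60},{"xyz": [0,0,0],"roll": 0,"grip": 0},{"xyz": [0,0,0],"roll": 0,"grip": 0},{"xyz": [0,0,0],"roll": 0,"grip": 0},{"xyz": [0,0,0],"roll": 0,"grip": 0}])

```text
time_s: 44.08
position: [0.4416, -0.1502, 0.0327]
tcp_rot: [[-0.037, 0.999, 0.002], [0.999, 0.037, -0.001], [-0.001, 0.002, -1.0]]
force: [-0.7, 0.4, -0.8]
opening: 0.38
grasp_force: 0.0
```

Call:
move_arm(increments=[{"xyz": [0,0,0],"roll": 0,"grip": 0},{"xyz": [0,0,0],"roll": 0,"grip": 0},{"xyz": [0,0,0],"roll": 0,"grip": 0},{"xyz": [0,0,0],"roll": 0,"grip": 0}])

```text
time_s: 44.42
position: [0.4413, -0.1501, 0.0324]
tcp_rot: [[-0.037, 0.999, 0.001], [0.999, 0.037, -0.001], [-0.001, 0.001, -1.0]]
force: [-0.1, 0.7, 5.2]
opening: 0.303
grasp_force: 30.0
```

Call:
move_arm(increments=[{"xyz": [0,0,-20],"roll": 0,"grip": 0},{"xyz": [0,0,-35],"roll": 0,"grip": 0},{"xyz": [0,0,-40],"roll": 0,"grip": 0},{"xyz": [0,0,-40],"roll": 0,"grip": 0},{"xyz": [0,0,-40],"roll": 0,"grip": 0}])

```text
time_s: 44.83
position: [0.4402, -0.1494, 0.2082]
tcp_rot: [[-0.037, 0.999, -0.001], [0.999, 0.037, 0.001], [0.001, -0.001, -1.0]]
force: [0.9, -1.3, -2.2]
opening: 0.304
grasp_force: 30.0
```

Call:
move_arm(increments=[{"xyz": [0,0,-40],"roll": 0,"grip": 0},{"xyz": [0,0,-35],"roll": 0,"grip": 0},{"xyz": [0,0,-22],"roll": 0,"grip": 0},{"xyz": [25,11,0],"roll": 0,"grip": 0},{"xyz": [35,16,0],"roll": 0,"grip": 0}])

```text
time_s: 45.25
position: [0.4665, -0.0907, 0.3057]
tcp_rot: [[-0.032, 0.999, 0.004], [0.999, 0.032, -0.003], [-0.003, 0.004, -1.0]]
force: [1.1, 0.1, -1.3]
opening: 0.303
grasp_force: 30.0
```

Call:
move_arm(increments=[{"xyz": [36,16,0],"roll": 0,"grip": 0},{"xyz": [36,16,0],"roll": 0,"grip": 0},{"xyz": [36,16,0],"roll": 0,"grip": 0},{"xyz": [36,16,0],"roll": 0,"grip": 0},{"xyz": [36,16,0],"roll": 0,"grip": 0}])

```text
time_s: 45.67
position: [0.5388, 0.0959, 0.3033]
tcp_rot: [[-0.037, 0.999, -0.001], [0.999, 0.037, -0.0], [-0.0, -0.001, -1.0]]
force: [0.7, -0.7, -0.7]
opening: 0.309
grasp_force: 30.0
```

Call:
move_arm(increments=[{"xyz": [36,16,0],"roll": 0,"grip": 0},{"xyz": [36,16,0],"roll": 0,"grip": 0},{"xyz": [36,16,0],"roll": 0,"grip": 0},{"xyz": [36,16,0],"roll": 0,"grip": 0},{"xyz": [36,16,0],"roll": 0,"grip": 0}])

```text
time_s: 46.08
position: [0.6121, 0.2786, 0.303]
tcp_rot: [[-0.037, 0.999, -0.002], [0.999, 0.037, -0.001], [-0.0, -0.002, -1.0]]
force: [1.4, -0.4, -0.6]
opening: 0.305
grasp_force: 30.0
```

Call:
move_arm(increments=[{"xyz": [25,12,0],"roll": 0,"grip": 0},{"xyz": [14,8,0],"roll": 0,"grip": 0},{"xyz": [0,0,0],"roll": 0,"grip": 0},{"xyz": [0,0,0],"roll": 0,"grip": 0},{"xyz": [0,0,0],"roll": 0,"grip": 0}])

```text
time_s: 46.5
position: [0.6301, 0.3155, 0.303]
tcp_rot: [[-0.037, 0.999, -0.002], [0.999, 0.037, -0.001], [-0.001, -0.002, -1.0]]
force: [0.5, -0.2, -0.7]
opening: 0.305
grasp_force: 30.0
```

```bash
python3 - <<'E'
from h import *
bot.capture('wrist');bot.capture('wrist')
p,y=pose();print(p,y,go(p,y,(.6333,.321,.2225)))
E
```

```text
[0.6304 0.315  0.3036] -87.96 [ 5.9  3.1 81.1]
```

Call:
move_arm(increments=[{"xyz": [6,3,0],"roll": 0,"grip": 0},{"xyz": [0,0,25],"roll": 0,"grip": 0},{"xyz": [0,0,28],"roll": 0,"grip": 0},{"xyz": [0,0,17],"roll": 0,"grip": 0},{"xyz": [0,0,8],"roll": 0,"grip": 0}])

```text
time_s: 47.02
position: [0.6321, 0.3215, 0.2226]
tcp_rot: [[-0.036, 0.999, -0.005], [0.999, 0.036, -0.002], [-0.001, -0.005, -1.0]]
force: [-0.6, -1.2, -1.3]
opening: 0.305
grasp_force: 30.0
```

Call:
move_arm(increments=[{"xyz": [0,0,2],"roll": 0,"grip": 0},{"xyz": [0,0,0],"roll": 0,"grip": 0},{"xyz": [0,0,0],"roll": 0,"grip": 0},{"xyz": [0,0,0],"roll": 0,"grip": 0},{"xyz": [0,0,0],"roll": 0,"grip": 0}])

```text
time_s: 47.43
position: [0.6345, 0.3228, 0.2254]
tcp_rot: [[-0.037, 0.999, 0.003], [0.999, 0.037, 0.001], [0.001, 0.003, -1.0]]
force: [0.4, -0.7, -1.4]
opening: 0.307
grasp_force: 30.0
```

```bash
python3 - <<'E'
from h import *
p,y=pose();print(p,y,bot.read_state()['force'],go(p,y,(.6333,.321,.2215)))
E
```

```text
[0.6345 0.3228 0.2254] -87.88 [ 0.3598806  -0.68662339 -1.39324149] [-1.8 -1.3  3.9]
```

Call:
move_arm(increments=[{"xyz": [-1,-1,2],"roll": 0,"grip": 0},{"xyz": [0,0,1.5],"roll": 0,"grip": 0},{"xyz": [0,0,0],"roll": 0,"grip": 0},{"xyz": [0,0,0],"roll": 0,"grip": 0},{"xyz": [0,0,0],"roll": 0,"grip": 0}])

```text
time_s: 47.85
position: [0.633, 0.3216, 0.2213]
tcp_rot: [[-0.037, 0.999, 0.001], [0.999, 0.037, 0.0], [0.0, 0.001, -1.0]]
force: [-1.1, -0.9, 5.1]
opening: 0.307
grasp_force: 30.0
```

Call:
move_arm(increments=[{"xyz": [0,0,0],"roll": 0,"grip": 55},{"xyz": [0,0,0],"roll": 0,"grip": 55},{"xyz": [0,0,0],"roll": 0,"grip": 55},{"xyz": [0,0,0],"roll": 0,"grip": 55},{"xyz": [0,0,0],"roll": 0,"grip": 55}])

```text
time_s: 48.27
position: [0.6325, 0.3215, 0.2196]
tcp_rot: [[-0.037, 0.999, -0.001], [0.999, 0.037, -0.0], [-0.0, -0.001, -1.0]]
force: [-0.2, -0.2, 0.2]
opening: 0.527
grasp_force: 0.0
```

Call:
move_arm(increments=[{"xyz": [0,0,-10],"roll": 0,"grip": 55},{"xyz": [0,0,-25],"roll": 0,"grip": 55},{"xyz": [0,0,-35],"roll": 0,"grip": 60},{"xyz": [0,0,-15],"roll": 0,"grip": 60},{"xyz": [-26,-3,0],"roll": 0,"grip": 60}])

```text
time_s: 48.68
position: [0.6333, 0.3002, 0.3118]
tcp_rot: [[-0.042, 0.999, 0.012], [0.999, 0.041, 0.007], [0.006, 0.012, -1.0]]
force: [0.6, 0.1, 0.9]
opening: 0.594
grasp_force: 0.0
```

Call:
move_arm(increments=[{"xyz": [-38,-4,0],"roll": 0,"grip": 60},{"xyz": [-38,-4,0],"roll": 0,"grip": 60},{"xyz": [-38,-4,0],"roll": 0,"grip": 60},{"xyz": [-38,-4,0],"roll": 0,"grip": 60},{"xyz": [-38,-4,0],"roll": 0,"grip": 60}])

```text
time_s: 49.1
position: [0.6175, 0.1033, 0.3062]
tcp_rot: [[-0.037, 0.999, 0.001], [0.999, 0.037, -0.0], [-0.0, 0.001, -1.0]]
force: [0.3, 0.1, 0.0]
opening: 0.601
grasp_force: 0.0
```

Call:
move_arm(increments=[{"xyz": [-38,-4,5],"roll": 0,"grip": 60},{"xyz": [-38,-4,10],"roll": 0,"grip": 60},{"xyz": [-38,-4,10],"roll": 0,"grip": 60},{"xyz": [-38,-4,10],"roll": 0,"grip": 60},{"xyz": [-38,-4,20],"roll": 0,"grip": 60}])

```text
time_s: 49.52
position: [0.6061, -0.0869, 0.2533]
tcp_rot: [[-0.037, 0.999, 0.006], [0.999, 0.037, -0.002], [-0.002, 0.006, -1.0]]
force: [0.4, -0.7, 0.9]
opening: 0.6
grasp_force: 0.0
```

Call:
move_arm(increments=[{"xyz": [-38,-3,30],"roll": 0,"grip": 60},{"xyz": [-35,-1,30],"roll": 0,"grip": 60},{"xyz": [0,0,35],"roll": 0,"grip": 60},{"xyz": [0,0,20],"roll": 0,"grip": 60},{"xyz": [0,0,10],"roll": 0,"grip": 60}])

```text
time_s: 49.93
position: [0.602, -0.1492, 0.1302]
tcp_rot: [[-0.035, 0.999, -0.005], [0.999, 0.035, 0.002], [0.002, -0.005, -1.0]]
force: [-1.1, 0.8, 0.4]
opening: 0.6
grasp_force: 0.0
```

Call:
move_arm(increments=[{"xyz": [0,0,0],"roll": 0,"grip": 60},{"xyz": [0,0,0],"roll": 0,"grip": 60},{"xyz": [0,0,0],"roll": 0,"grip": 60}])

```text
time_s: 50.18
position: [0.6053, -0.1489, 0.135]
tcp_rot: [[-0.038, 0.999, 0.004], [0.999, 0.038, -0.002], [-0.002, 0.003, -1.0]]
force: [0.6, 0.3, 0.5]
opening: 0.604
grasp_force: 0.0
```

```bash
python3 - <<'E'
from h import *
p,y=pose();print(p,y,go(p,y,(.604,-.160,.033)))
im,d,M=cap('scene','scene15');P=cloud('scene',d,M)
s=gaps(P,(.633,.321),.03,.235,.26);print(len(s),((s.min(0)+s.max(0))/2).round(4),s.max(0))
s=gaps(P,(.604,-.16),.03,.058,.072);print(len(s),((s.min(0)+s.max(0))/2).round(4) if len(s) else '')
E
```

```text
[ 0.6053 -0.1489  0.135 ] -87.83 [-11.   -1.7 102. ]
481 [0.6343 0.3228 0.2455] [0.64841354 0.33660499 0.25595059]
141 [ 0.6043 -0.1584  0.0629]
```

View pics/scene15.png

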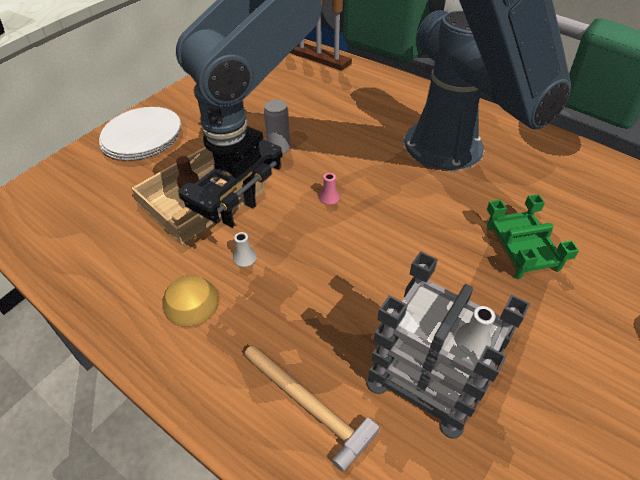

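Call:
move_arm(increments=[{"xyz": [-11,-1.5,20],"roll": 0,"grip": 60},{"xyz": [0,0,35],"roll": 0,"grip": 60},{"xyz": [0,0,30],"roll": 0,"grip": 60},{"xyz": [0,0,17],"roll": 0,"grip": 60},{"xyz": [0,0,0],"roll": 0,"grip": 60}])

```text
time_s: 50.65
position: [0.601, -0.1588, 0.0287]
tcp_rot: [[-0.038, 0.999, -0.005], [0.999, 0.038, 0.002], [0.002, -0.005, -1.0]]
force: [1.0, 0.4, -0.1]
opening: 0.601
grasp_force: 0.0
```

Call:
move_arm(increments=[{"xyz": [0,0,0],"roll": 0,"grip": 60},{"xyz": [0,0,0],"roll": 0,"grip": 0},{"xyz": [0,0,0],"roll": 0,"grip": 0},{"xyz": [0,0,0],"roll": 0,"grip": 0},{"xyz": [0,0,0],"roll": 0,"grip": 0}])

```text
time_s: 51.07
position: [0.6036, -0.1602, 0.0326]
tcp_rot: [[-0.037, 0.999, 0.002], [0.999, 0.037, -0.001], [-0.001, 0.002, -1.0]]
force: [-0.2, -0.8, -0.5]
opening: 0.383
grasp_force: 0.0
```

Call:
move_arm(increments=[{"xyz": [0,0,0],"roll": 0,"grip": 0},{"xyz": [0,0,0],"roll": 0,"grip": 0},{"xyz": [0,0,0],"roll": 0,"grip": 0},{"xyz": [0,0,0],"roll": 0,"grip": 0}])

```text
time_s: 51.4
position: [0.6033, -0.1601, 0.032]
tcp_rot: [[-0.037, 0.999, 0.001], [0.999, 0.037, -0.001], [-0.001, 0.001, -1.0]]
force: [0.8, 0.3, 6.0]
opening: 0.305
grasp_force: 30.0
```

Call:
move_arm(increments=[{"xyz": [0,0,-20],"roll": 0,"grip": 0},{"xyz": [0,0,-35],"roll": 0,"grip": 0},{"xyz": [0,0,-40],"roll": 0,"grip": 0},{"xyz": [0,0,-40],"roll": 0,"grip": 0},{"xyz": [0,0,-40],"roll": 0,"grip": 0}])

```text
time_s: 51.82
position: [0.6018, -0.1596, 0.2069]
tcp_rot: [[-0.037, 0.999, -0.002], [0.999, 0.037, 0.001], [0.001, -0.002, -1.0]]
force: [1.3, -0.1, -1.0]
opening: 0.304
grasp_force: 30.0
```

Call:
move_arm(increments=[{"xyz": [0,0,-40],"roll": 0,"grip": 0},{"xyz": [0,0,-35],"roll": 0,"grip": 0},{"xyz": [0,0,-22],"roll": 0,"grip": 0},{"xyz": [25,3,0],"roll": 0,"grip": 0},{"xyz": [36,4,0],"roll": 0,"grip": 0}])

```text
time_s: 52.23
position: [0.6083, -0.1014, 0.3049]
tcp_rot: [[-0.032, 0.999, 0.004], [0.999, 0.032, -0.003], [-0.003, 0.004, -1.0]]
force: [1.8, 0.9, -1.9]
opening: 0.306
grasp_force: 30.0
```

Call:
move_arm(increments=[{"xyz": [38,4,0],"roll": 0,"grip": 0},{"xyz": [38,4,0],"roll": 0,"grip": 0},{"xyz": [38,4,0],"roll": 0,"grip": 0},{"xyz": [38,4,0],"roll": 0,"grip": 0},{"xyz": [38,4,0],"roll": 0,"grip": 0}])

```text
time_s: 52.65
position: [0.6196, 0.0937, 0.3023]
tcp_rot: [[-0.037, 0.999, -0.002], [0.999, 0.037, -0.0], [0.0, -0.002, -1.0]]
force: [1.2, -0.5, -0.7]
opening: 0.303
grasp_force: 30.0
```

Call:
move_arm(increments=[{"xyz": [38,5,0],"roll": 0,"grip": 0},{"xyz": [38,5,0],"roll": 0,"grip": 0},{"xyz": [38,5,0],"roll": 0,"grip": 0},{"xyz": [25,3,0],"roll": 0,"grip": 0},{"xyz": [15,2,0],"roll": 0,"grip": 0}])

```text
time_s: 53.07
position: [0.6337, 0.25, 0.3019]
tcp_rot: [[-0.04, 0.999, -0.002], [0.999, 0.04, 0.001], [0.001, -0.002, -1.0]]
force: [0.5, -0.7, -1.3]
opening: 0.304
grasp_force: 30.0
```

Call:
move_arm(increments=[{"xyz": [0,0,0],"roll": 0,"grip": 0},{"xyz": [0,0,0],"roll": 0,"grip": 0},{"xyz": [0,0,0],"roll": 0,"grip": 0},{"xyz": [0,0,0],"roll": 0,"grip": 0},{"xyz": [0,0,0],"roll": 0,"grip": 0}])

```text
time_s: 53.48
position: [0.6349, 0.2446, 0.3031]
tcp_rot: [[-0.035, 0.999, -0.0], [0.999, 0.035, -0.0], [-0.0, -0.0, -1.0]]
force: [-0.0, -0.8, -1.0]
opening: 0.304
grasp_force: 30.0
```

```bash
python3 - <<'E'
from h import *
p,y=pose();print(p,y,go(p,y,(.636,.247,.2225)))
E
```

```text
[0.6349 0.2446 0.3031] -88.02 [ 2.4  1.2 80.6]
```

Call:
move_arm(increments=[{"xyz": [2,0,25],"roll": 0,"grip": 0},{"xyz": [0,0,28],"roll": 0,"grip": 0},{"xyz": [0,0,17],"roll": 0,"grip": 0},{"xyz": [0,0,7],"roll": 0,"grip": 0},{"xyz": [0,0,0],"roll": 0,"grip": 0}])

```text
time_s: 53.9
position: [0.6335, 0.2472, 0.2239]
tcp_rot: [[-0.036, 0.999, -0.004], [0.999, 0.036, -0.001], [-0.001, -0.004, -1.0]]
force: [-0.2, 0.4, -0.8]
opening: 0.307
grasp_force: 30.0
```

Call:
move_arm(increments=[{"xyz": [0,0,0],"roll": 0,"grip": 0},{"xyz": [0,0,0],"roll": 0,"grip": 0},{"xyz": [0,0,0],"roll": 0,"grip": 0},{"xyz": [0,0,2],"roll": 0,"grip": 0},{"xyz": [0,0,0],"roll": 0,"grip": 0}])

```text
time_s: 54.32
position: [0.6348, 0.2486, 0.2247]
tcp_rot: [[-0.037, 0.999, 0.001], [0.999, 0.037, 0.0], [0.0, 0.001, -1.0]]
force: [0.2, 0.6, -0.5]
opening: 0.307
grasp_force: 30.0
```

Call:
move_arm(increments=[{"xyz": [0,0,1],"roll": 0,"grip": 0},{"xyz": [0,0,0],"roll": 0,"grip": 0},{"xyz": [0,0,0],"roll": 0,"grip": 0}])

```text
time_s: 54.57
position: [0.6345, 0.2486, 0.223]
tcp_rot: [[-0.037, 0.999, -0.0], [0.999, 0.037, -0.0], [-0.0, -0.0, -1.0]]
force: [-0.0, -0.6, -0.2]
opening: 0.306
grasp_force: 30.0
```

Call:
move_arm(increments=[{"xyz": [-1,0,1.5],"roll": 0,"grip": 0},{"xyz": [0,0,0],"roll": 0,"grip": 0},{"xyz": [0,0,0],"roll": 0,"grip": 0},{"xyz": [0,0,0],"roll": 0,"grip": 0}])

```text
time_s: 54.9
position: [0.6346, 0.2475, 0.2214]
tcp_rot: [[-0.037, 0.999, -0.0], [0.999, 0.037, -0.0], [-0.0, -0.0, -1.0]]
force: [0.5, 0.0, -1.0]
opening: 0.308
grasp_force: 30.0
```

Call:
move_arm(increments=[{"xyz": [0,0,0],"roll": 0,"grip": 55},{"xyz": [0,0,0],"roll": 0,"grip": 55},{"xyz": [0,0,0],"roll": 0,"grip": 55},{"xyz": [0,0,0],"roll": 0,"grip": 55},{"xyz": [0,0,0],"roll": 0,"grip": 55}])

```text
time_s: 55.32
position: [0.6347, 0.2476, 0.2217]
tcp_rot: [[-0.037, 0.999, 0.0], [0.999, 0.037, 0.0], [0.0, 0.0, -1.0]]
force: [0.1, 0.2, 1.0]
opening: 0.529
grasp_force: 0.0
```

Call:
move_arm(increments=[{"xyz": [0,0,-10],"roll": 0,"grip": 55},{"xyz": [0,0,-25],"roll": 0,"grip": 55},{"xyz": [0,0,-35],"roll": 0,"grip": 55},{"xyz": [0,0,-30],"roll": 0,"grip": 55},{"xyz": [-38,0,0],"roll": 0,"grip": 55}])

```text
time_s: 55.73
position: [0.6392, 0.2161, 0.3306]
tcp_rot: [[-0.044, 0.999, 0.016], [0.999, 0.044, 0.007], [0.006, 0.016, -1.0]]
force: [1.9, -0.2, 1.5]
opening: 0.552
grasp_force: 0.0
```

Call:
move_arm(increments=[{"xyz": [-38,0,0],"roll": 0,"grip": 55},{"xyz": [-38,0,0],"roll": 0,"grip": 55},{"xyz": [-38,0,0],"roll": 0,"grip": 55},{"xyz": [-38,0,0],"roll": 0,"grip": 55},{"xyz": [-38,0,0],"roll": 0,"grip": 55}])

```text
time_s: 56.15
position: [0.643, 0.0181, 0.3227]
tcp_rot: [[-0.037, 0.999, 0.001], [0.999, 0.037, -0.0], [-0.0, 0.001, -1.0]]
force: [1.3, 0.4, 0.0]
opening: 0.552
grasp_force: 0.0
```

Call:
move_arm(increments=[{"xyz": [-38,0,0],"roll": 0,"grip": 55},{"xyz": [-38,0,0],"roll": 0,"grip": 55},{"xyz": [0,0,0],"roll": 0,"grip": 55},{"xyz": [0,0,0],"roll": 0,"grip": 55},{"xyz": [0,0,0],"roll": 0,"grip": 55}])

```text
time_s: 56.57
position: [0.6458, -0.056, 0.3221]
tcp_rot: [[-0.036, 0.999, 0.0], [0.999, 0.036, 0.001], [0.001, 0.0, -1.0]]
force: [0.7, -0.1, 0.2]
opening: 0.551
grasp_force: 0.0
```

```bash
python3 - <<'E'
from h import *
im,d,M=cap('scene','scene16');P=cloud('scene',d,M)
for g in [(.633,.321),(.635,.247)]:
    s=gaps(P,g,.03,.243,.26);print(len(s),((s.min(0)+s.max(0))/2).round(4),s.max(0))
print(fit(P,(.634,.2842),.240,band=(.004,.002)))
for c in C4@np.array([[1,.037],[-.037,1]])+np.array([.634,.2842]):
    s=gaps(P,c,.02,.225,.255);print(len(s),np.percentile(s[:,2],[50,80,95]).round(4))
cap('side','side16')
a=cv2.imread('pics/side16.png')[80:260,240:430];b=cv2.imread('pics/scene16.png')[230:450,340:560]
cv2.imwrite('pics/c16.png',np.hstack([cv2.resize(a,(400,400)),cv2.resize(b,(400,400))]))
E
```

```text
405 [0.6343 0.3228 0.2495] [0.64866284 0.3365763  0.2560064 ]
350 [0.6363 0.2485 0.2495] [0.65081451 0.26168466 0.25591188]
([np.float64(0.6348), np.float64(0.2851), np.float64(2.2), np.float64(16.1)], 978)
505 [0.2359 0.2408 0.2419]
479 [0.236  0.2402 0.2416]
440 [0.2358 0.2407 0.2417]
410 [0.2361 0.2404 0.2415]
```

View pics/c16.png

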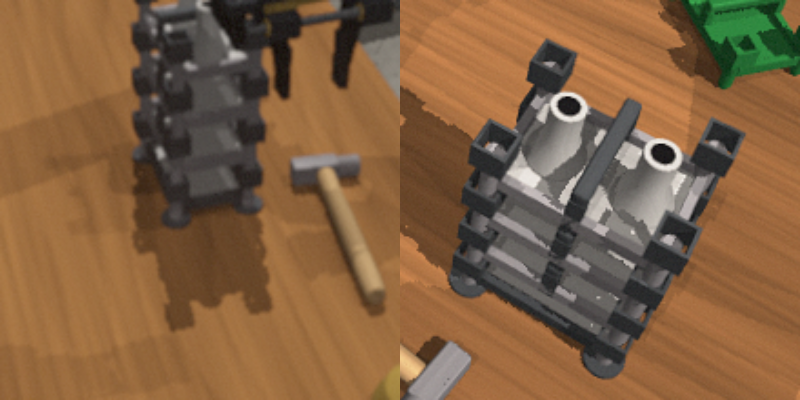

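The crop shows three tiers seated level on the base, with all socket tops at z ≈ 0.240. Both silver bells stand upright, one in each bay, at crop pixels (568,107) and (662,155).

```bash
python3 -c "
from rig import bot
print(bot.hand_in())"
```

```text
the job is handed in; nothing more can be done
None
```

The job is handed in: the one stick and the former on the base are in the tote, all three tiers are seated on the base, and a bell stands upright in each bay of the top tier. The final check before handing in showed all four top sockets level at 240 mm. The hand-in returned no verdict.

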